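# Pack the specimen case and rub down its seal

## Task

Stand every red-capped jar that is on the bench upright in the open transport case, one to a pocket, then swing the blue lid over and press its black tab down until it snaps fully shut. Then take the orange-handled sealing tool and rub down the yellow seal strip on the lid slowly along its middle, from the red end all the way to the other end, with steady pressure so that the sprung pad stays pushed in part of its travel without ever bottoming out on the seal, and stand the tool back upright at the middle of its green mat. Leave the blue-capped jar, the tube rack, the wash bottle and the marker alone.

Things in the scene. Friction and masses are not known exactly. Their poses are not given: they have to be found in the camera images.
- case: White open-topped case fixed to the bench, 150 (x) x 220 (y) x 95 mm high, walls and floor 5 mm. Origin: centre of its underside; x points from its front (robot side) to the hinge at the back. Two crossed grey ribs through the centre, reaching 35 mm above the bench, make four pockets of 68 x 102 mm, centres at x = +-36, y = +-52 mm
- case_in (a point): Centre of the case's inner floor, 5 mm above the bench; axes as the case
- lid (a joint): Hinge of the blue lid (150 x 220 x 10 mm, 0.3 kg) along the case's back edge, rad: 0 fully shut, 1.9 fully open, where it starts, leaning back past upright. Once tipped past upright towards the robot it sinks slowly by itself onto its detent, about 0.1 rad ajar; about 10 N down on the tab then snaps it shut
- lid_hinge (a point): Middle of the lid's hinge line, at the back top edge of the case. Its axes turn with the lid: when shut, x points to the back, z up
- lid_tab (a point): Top middle of the black tab (24 x 60 mm) at the lid's front edge, 162 mm from the hinge; axes turn with the lid. When shut it is 105 mm above the bench
- seal_mid (a point): Middle of the yellow seal strip (30 mm wide across x, 190 mm long along y, flat) on the lid's top face, 105 mm from the hinge; axes turn with the lid. When shut it is 105 mm above the bench
- seal_red_end (a point): Red end of the strip, 95 mm from its middle along +y
- seal_far_end (a point): Other end of the strip, 95 mm from its middle along -y
- sealer: Hand sealing tool, loose, 108 mm tall, stands upright on its pad; 0.24 kg. Origin: centre of its underside (with the pad out), z up along the handle. Orange handle 50 (its x) x 22 (its y) mm, from 40 to 107 mm above the origin; white head 64 x 36 mm below it, from 20 to 40 mm; then the black sprung pad 60 (x) x 32 (y) x 12 mm
- sealer_pad (a joint): Travel of the tool's sprung pad into its head, m: 0 fully out, 0.008 bottomed out. Needs about 3 N to begin to move and 11 N to bottom out
- pad_face (a point): Centre of the underside of the pad, the face that rubs; axes as the tool
- mat: Green parking mat fixed to the bench, 130 x 130 x 4 mm, where the tool stands at the start. Origin: centre of its underside
- jar1: Red-capped specimen jar, loose, 56 mm across, 65 mm tall, 0.14 kg, upright. Origin: centre of its underside, z up. May be absent
- jar2: Red-capped specimen jar, loose, 56 mm across, 65 mm tall, 0.14 kg, upright. Origin: centre of its underside, z up. May be absent
- jar3: Red-capped specimen jar, loose, 56 mm across, 65 mm tall, 0.14 kg, upright. Origin: centre of its underside, z up. May be absent
- jar4: Red-capped specimen jar, loose, 56 mm across, 65 mm tall, 0.14 kg, upright. Origin: centre of its underside, z up. May be absent
- spare: Blue-capped jar of the same size (56 x 65 mm), not to be packed; origin at the centre of its underside
- tube_rack: Green tube rack with tubes, 100 x 200 mm, 126 mm tall, loose bystander; origin under its centre
- wash_bottle: White wash bottle, 60 mm across, 160 mm tall, loose bystander; origin under its centre
- marker: Marker pen lying on the bench, 130 mm long, loose bystander; origin under its centre
There are look-alikes about, which are no part of the job. What is shaped like the jar2 but turquoise is not meant.

How it is judged:
On the way, in this order (a step that is already met when the one before it is completed fails the run):
1. every red-capped jar stands upright in the case (x of jar1 in the frame of case_in between -0.07 and 0.07 m and y of jar1 in the frame of case_in between -0.105 and 0.105 m and z of each of jar1, jar2, jar3, jar4 in the frame of case_in below 0.012 m and angle between each of jar1, jar2, jar3, jar4's own z axis and vertical below 0.15 rad and linear speed of each of jar1, jar2, jar3, jar4 below 0.05 m/s and x of jar2 in the frame of case_in between -0.07 and 0.07 m and y of jar2 in the frame of case_in between -0.105 and 0.105 m and x of jar3 in the frame of case_in between -0.07 and 0.07 m and y of jar3 in the frame of case_in between -0.105 and 0.105 m and x of jar4 in the frame of case_in between -0.07 and 0.07 m and y of jar4 in the frame of case_in between -0.105 and 0.105 m and value of joint lid above 1 rad), for 0.2 s.
2. the lid is snapped shut (value of joint lid below 0.03 rad), for 0.3 s.
3. the tool's pad rubs the seal strip on the red end, pressed in between 0.8 and 7.6 mm, within 15 mm of the strip's centre line (y of pad_face in the frame of seal_mid between 0.055 and 0.1 m and x of pad_face in the frame of seal_mid between -0.015 and 0.015 m and value of joint sealer_pad between 0.0008 and 0.0076 m and contact force between sealer and case above 2 N and value of joint lid below 0.03 rad), for 0.12 s.
4. the tool's pad rubs the seal strip a quarter of the way, pressed in between 0.8 and 7.6 mm, within 15 mm of the strip's centre line (y of pad_face in the frame of seal_mid between 0.02 and 0.05 m and x of pad_face in the frame of seal_mid between -0.015 and 0.015 m and value of joint sealer_pad between 0.0008 and 0.0076 m and contact force between sealer and case above 2 N and value of joint lid below 0.03 rad), for 0.12 s.
5. the tool's pad rubs the seal strip at the middle, pressed in between 0.8 and 7.6 mm, within 15 mm of the strip's centre line (y of pad_face in the frame of seal_mid between -0.015 and 0.015 m and x of pad_face in the frame of seal_mid between -0.015 and 0.015 m and value of joint sealer_pad between 0.0008 and 0.0076 m and contact force between sealer and case above 2 N and value of joint lid below 0.03 rad), for 0.12 s.
6. the tool's pad rubs the seal strip three quarters of the way, pressed in between 0.8 and 7.6 mm, within 15 mm of the strip's centre line (y of pad_face in the frame of seal_mid between -0.05 and -0.02 m and x of pad_face in the frame of seal_mid between -0.015 and 0.015 m and value of joint sealer_pad between 0.0008 and 0.0076 m and contact force between sealer and case above 2 N and value of joint lid below 0.03 rad), for 0.12 s.
7. the tool's pad rubs the seal strip on the far end, pressed in between 0.8 and 7.6 mm, within 15 mm of the strip's centre line (y of pad_face in the frame of seal_mid between -0.1 and -0.055 m and x of pad_face in the frame of seal_mid between -0.015 and 0.015 m and value of joint sealer_pad between 0.0008 and 0.0076 m and contact force between sealer and case above 2 N and value of joint lid below 0.03 rad), for 0.12 s.
At the end, for the whole second after the job is handed in: All red-capped jars present stand upright (within 0.15 rad) on the case floor, the lid is shut (under 0.03 rad), and the sealing tool stands upright (within 0.1 rad) at rest on the green mat, its centre within 45 mm of the mat's (x of jar1 in the frame of case_in between -0.07 and 0.07 m and y of jar1 in the frame of case_in between -0.105 and 0.105 m and z of each of jar1, jar2, jar3, jar4 in the frame of case_in below 0.012 m and angle between each of jar1, jar2, jar3, jar4's own z axis and vertical below 0.15 rad and linear speed of each of jar1, jar2, jar3, jar4 below 0.05 m/s and x of jar2 in the frame of case_in between -0.07 and 0.07 m and y of jar2 in the frame of case_in between -0.105 and 0.105 m and x of jar3 in the frame of case_in between -0.07 and 0.07 m and y of jar3 in the frame of case_in between -0.105 and 0.105 m and x of jar4 in the frame of case_in between -0.07 and 0.07 m and y of jar4 in the frame of case_in between -0.105 and 0.105 m and value of joint lid below 0.03 rad and horizontal distance between sealer and mat below 0.045 m and height (world z) of sealer below 0.015 m and angle between sealer's own z axis and vertical below 0.1 rad and linear speed of sealer below 0.02 m/s); the robot touches nothing.
It fails at once if the tool is pressed on the case until its pad bottoms out (over 7.8 mm in, with over 14 N) (value of joint sealer_pad above 0.0078 m and contact force between sealer and case above 14 N).
It fails at once if the blue-capped jar is moved more than 60 mm (distance of spare from where it was at the start of the episode above 0.06 m).
It fails at once if the tube rack, wash bottle or marker is moved more than 30 mm (distance of any of tube_rack, wash_bottle, marker from where it was at the start of the episode above 0.03 m).
Of jar1, jar2, jar3, jar4 only 2 to 4 are there at a start; the rules pass over those that are not, and their reading is None.
At some moment in a run one of jar1, jar2, jar3, jar4 may be knocked a few centimetres aside while the robot is not near it.
It also fails if it takes over 210 s, if anything falls off the work surface, if the arm or the gripper's body presses on something with over 40 N, if the wrist force passes 120 N, or if a joint passes its speed limit or range.

## Robot

A 7-joint arm with a two-finger parallel gripper is mounted at the origin on the work surface. World frame = base frame: x ahead of the robot, y to its left, z up, the work surface at z = 0. Lengths are in m, angles in rad, forces in N, time in s.
With the tool pointing down it reaches from about 0.4 to 0.85 m from the base axis. Payload 4.4 kg.
Tool frame: the origin (TCP) lies at the very end of the fingers, on their centre line; the grasp point (between the pads) lies bot.grasp_offset behind it (bot.grasp_offset is the distance from the TCP to the grasp point, in m); z points along the fingers, y is the line along which they close (so a half turn about z gives the same grasp; the last joint's range is limited). The gripper opens to 94 mm and grips with 3 to 60 N. Pads are 16 mm wide; open, the fingers measure 119 mm over their backs; the gripper's body (75 mm by 177 mm) begins 78 mm behind the grasp point.
Start: joints at [1.236, 0.628, 0.038, 1.517, -0.027, 0.996, -0.02], TCP at [0.173, -0.627, 0.205] pointing down, gripper open.
Joint ranges: [-3.06, 3.06], [-0.37, 2.12], [-1.25, 1.32], [0.18, 2.47], [-1.1, 4.24], [0.23, 1.98], [-2.94, 2.94]. Speed limits (rad/s): [2.57, 2.57, 3.14, 3.14, 3.14, 3.14, 3.14].

## Interface

Orientations are given as a rotation vector (axis times angle).
In Python, from station import bot gives the robot as it stands. The module is installed in compiled form; this text tells all that it offers.
- The arm moves only by the tool apply_moves, never from a script. Its argument "increments" is a list of rows, each an object with "turn": the turn, a rotation vector about the world's x, y, z in rad, a list of three; "slide": the shift along the world's x, y, z in cm, a list of three; "hand": the opening, from -1 (shut) to 1 (fully open). In form: [{"turn": [ax, ay, az], "slide": [tx, ty, tz], "hand": hand}, ...]. A call has 1 to 10 rows; each row shifts and turns the commanded pose from where the row before left it; what a row does not reach is not made up. A row lasts 1/8 s, in which the tool goes at most 62.5 mm and 10.7 degrees, less where a joint would pass 70% of its speed; a pose out of reach is approached as far as the arm can. A call is refused whole if a number of a shift passes 6.25 or a number of a turn 0.188, either way. A call with a gripper value outside its range is refused whole. The fingers move at their own pace and stop on an object; "grip_force" is the grip in N (left out, the last holds). Time passes only in rows, so rows that do not move let the fingers close. It gives the time, the measured TCP pose, the force, the opening and the grip force at its end, in the units of the state.
- bot.state(): the state, without advancing time (a new reading comes with each control period).
- bot.capture(name): name is "side" or "top" or "wrist"; returns a dict with "pixels" (400x640x3 uint8, red, green, blue), "intrinsics" (3x3 intrinsics, pixels), "extrinsics" (4x4, takes a point from camera to world coordinates). Camera axes: x right, y down, z forward; pixel columns grow to the right and rows downward; lengths in m; the calibration is good to about 2 mm. A picture is of the moment at which its call begins. There is no depth.
- bot.sign_off(): hands the job in; it is judged then, once.
The state is a dict: "time_s": time; "joints": joint angles; "qd": joint speeds; "joint_efforts": joint torques, N m; "eef_pos": TCP position; "ee_rot": TCP orientation; "force": force on the tool from outside, world axes, zero at the start; "ft_torque": the same for the moment, N m; "grip_width": opening from 0.0 (shut) to 1.0 (fully open); "finger_force": force on a finger pad.
Only numpy, scipy, OpenCV 4.12 (cv2) and the standard library are available. Lean on these libraries where they do the work, as an engineer would, in place of code of your own. Each camera call takes 0.05 s, during which the arm holds its last target. There are 200 camera calls.

## Working session

There is one attempt and no reset: what is moved stays moved. The work goes in short steps, Python scripts to look and compute and a tool call to move; the robot and the scene stay as the last step left them, time stands still between calls to the robot, and variables do not carry over. Pictures are saved under pics/ and viewed, at most 14 in all, crops included, and the job is handed in when it is done.

Besides the shell and the picture viewer there is one more tool, called by a JSON object that holds its "method" and its "body", one argument or row to a line. apply_moves: Moves the arm, as the interface text tells. Its arguments: {"type":"object","properties":{"increments":{"type":"array","items":{"type":"object","properties":{"turn":{"type":"array","items":{"type":"number"}},"slide":{"type":"array","items":{"type":"number"}},"hand":{"type":"number"}}}},"grip_force":{"type":"number"}},"required":["increments"]}

```bash
mkdir -p pics && cat > h.py <<'E'
import numpy as np, cv2
from station import bot
def cap(n, f=None):
    d=bot.capture(n); im=cv2.cvtColor(np.asarray(d["pixels"]),cv2.COLOR_RGB2BGR)
    if f: cv2.imwrite(f"pics/{f}.png",im)
    np.savez(f"/tmp/{f or n}.npz",im=im,K=d["intrinsics"],E=d["extrinsics"])
    return im,np.array(d["intrinsics"]),np.array(d["extrinsics"])
def load(f):
    d=np.load(f"/tmp/{f}.npz"); return d["im"],d["K"],d["E"]
def ray(K,E,u,v):
    r=E[:3,:3]@np.linalg.inv(K)@np.array([u,v,1.]); return E[:3,3],r/np.linalg.norm(r)
def onz(K,E,u,v,z):
    o,r=ray(K,E,u,v); return o+r*(z-o[2])/r[2]
def tri(a,b):
    A=np.zeros((3,3));y=np.zeros(3)
    for o,r in (a,b):
        P=np.eye(3)-np.outer(r,r);A+=P;y+=P@o
    p=np.linalg.solve(A,y); return p,[np.linalg.norm((np.eye(3)-np.outer(r,r))@(p-o)) for o,r in (a,b)]
def proj(K,E,p):
    c=E[:3,:3].T@(np.asarray(p)-E[:3,3]); q=K@c; return q[:2]/q[2]
def blobs(im,lo,hi,amin=60):
    hsv=cv2.cvtColor(im,cv2.COLOR_BGR2HSV)
    m=cv2.inRange(hsv,np.array(lo),np.array(hi)) if lo[0]<=hi[0] else cv2.inRange(hsv,np.array(lo),np.array([179,hi[1],hi[2]]))|cv2.inRange(hsv,np.array([0,lo[1],lo[2]]),np.array(hi))
    n,l,s,c=cv2.connectedComponentsWithStats(m)
    return [(c[i].round(1).tolist(),s[i].tolist()) for i in range(1,n) if s[i,4]>=amin],m
E
python3 - <<'E'
from h import *
print(bot.state(), bot.grasp_offset)
for n in("top","side","wrist"):
    im,K,E=cap(n,n+"0"); print(n,K.round(1).tolist(),E.round(3).tolist())
E
```

```text
{'time_s': 0.0, 'joints': array([ 1.23618068,  0.62928433,  0.03845389,  1.51834494, -0.02701607,
        0.99631329, -0.01998295]), 'qd': array([-6.19533474e-04, -1.33484979e-04, -4.53865810e-04,  4.56006156e-05,
        6.04517441e-04,  2.74677611e-03,  1.42196574e-04]), 'joint_efforts': array([-4.09242602e-04, -5.49741340e+01,  1.14358742e+00, -1.86638170e+01,
       -5.22033800e-02,  2.39141617e-02,  1.47000560e-04]), 'eef_pos': array([ 0.17248472, -0.62601391,  0.20460177]), 'ee_rot': array([-3.11146140e+00, -4.20740140e-01,  4.07267183e-04]), 'force': array([ 0.22508445, -0.33517402, -0.92700444]), 'ft_torque': array([0.0432374 , 0.01283835, 0.06595686]), 'finger_force': 0.0, 'grip_width': 1.0044310905776268} 0.0188
top [[440.6, 0.0, 331.1], [0.0, 440.6, 191.8], [0.0, 0.0, 1.0]] [[-0.003, -0.997, 0.076, 0.466], [-1.0, 0.003, -0.002, 0.022], [0.002, -0.076, -0.997, 1.275], [0.0, 0.0, 0.0, 1.0]]
side [[476.2, 0.0, 326.5], [0.0, 476.2, 210.4], [0.0, 0.0, 1.0]] [[-0.981, -0.093, 0.173, 0.363], [-0.195, 0.546, -0.815, 1.079], [-0.019, -0.833, -0.554, 0.804], [0.0, 0.0, 0.0, 1.0]]
wrist [[303.6, 0.0, 329.5], [0.0, 303.6, 200.7], [0.0, 0.0, 1.0]] [[0.266, -0.939, -0.219, 0.234], [-0.964, -0.259, -0.059, -0.608], [-0.001, 0.227, -0.974, 0.384], [0.0, 0.0, 0.0, 1.0]]
```

View pics/top0.png

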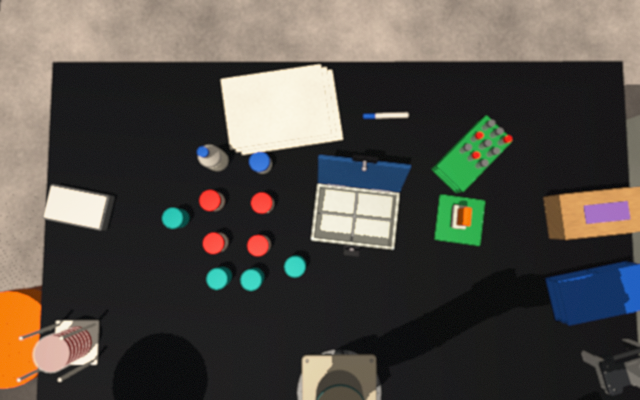

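View pics/side0.png

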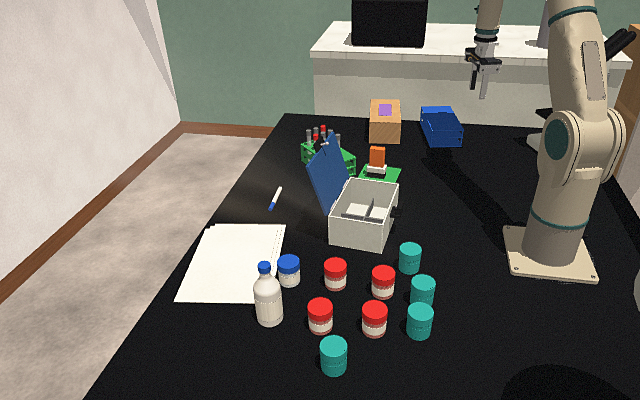

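Top view: red caps at about (211,201), (262,203), (214,243) and (258,245), so four red jars. The turquoise look-alikes are at (173,218), (217,279), (251,280) and (295,266), and the blue-capped jar is at (260,162). The case is at (355,217) with its lid behind it, and the sealer is at (461,215) on the green mat. Next I'll measure these and check them in an enlarged crop.

```bash
python3 - <<'E'
from h import *
T=load("top0");S=load("side0")
R=((172,130,90),(6,255,255))
bt,_=blobs(T[0],*R);bs,_=blobs(S[0],*R)
print("top",bt);print("side",bs)
for c,s in bt:
    # cap centroids, match in side
    best=min(((tri(ray(*T[1:],*c),ray(*S[1:],*d)),d) for d,_ in bs),key=lambda t:t[0][1][0])
    print(c,"->",best[1],best[0][0].round(3),np.round(best[0][1],3),"z=.06:",onz(*T[1:],*c,.058).round(3))
for nm,r in (("green",((45,80,50),(75,255,255))),("orange",((8,150,120),(18,255,255))),("yellow",((22,120,120),(34,255,255))),("bluecap",((105,150,100),(120,255,255)))):
    for q,n in ((T,"top"),(S,"side")): print(nm,n,blobs(q[0],*r,40)[0])
im=T[0][140:300,150:490]
cv2.imwrite("pics/crop.png",cv2.resize(im,None,fx=2.35,fy=2.35,interpolation=cv2.INTER_CUBIC))
E
```

```text
top [([209.5, 200.0], [199, 189, 22, 23, 400]), ([261.1, 202.5], [250, 192, 23, 22, 401]), ([212.9, 242.9], [202, 232, 23, 23, 413]), ([257.4, 245.3], [246, 234, 23, 23, 407])]
side [([334.9, 267.0], [324, 257, 23, 21, 415]), ([383.1, 275.2], [372, 265, 24, 22, 436]), ([319.8, 309.0], [307, 297, 26, 25, 538]), ([374.3, 311.9], [362, 300, 26, 25, 552])]
[209.5, 200.0] -> [319.8, 309.0] [0.537 0.357 0.054] [0. 0.] z=.06: [0.537 0.356 0.058]
[261.1, 202.5] -> [334.9, 267.0] [0.529 0.214 0.054] [0. 0.] z=.06: [0.529 0.214 0.058]
[212.9, 242.9] -> [374.3, 311.9] [0.419 0.346 0.055] [0. 0.] z=.06: [0.419 0.345 0.058]
[257.4, 245.3] -> [383.1, 275.2] [0.412 0.223 0.054] [0. 0.] z=.06: [0.412 0.223 0.058]
green top [([468.0, 157.9], [431, 115, 81, 79, 2455]), ([459.0, 220.6], [434, 194, 52, 53, 1827])]
green side [([306.6, 151.1], [300, 140, 16, 25, 219]), ([349.1, 161.2], [340, 147, 16, 29, 245]), ([382.4, 174.1], [358, 163, 44, 20, 344])]
orange top [([464.2, 216.0], [457, 207, 15, 19, 232]), ([17.5, 336.8], [0, 290, 42, 99, 3354])]
orange side [([376.9, 156.0], [369, 146, 16, 21, 300])]
yellow top []
yellow side []
bluecap top [([368.1, 116.0], [363, 114, 11, 5, 54]), ([201.9, 151.1], [197, 146, 11, 11, 89]), ([258.8, 161.5], [249, 153, 21, 19, 315]), ([361.4, 173.1], [318, 155, 93, 37, 2207]), ([598.2, 293.7], [548, 264, 92, 60, 3744])]
bluecap side [([436.8, 109.0], [421, 106, 33, 7, 190]), ([442.3, 130.1], [420, 111, 44, 37, 1007]), ([330.1, 160.9], [306, 132, 43, 74, 763]), ([288.2, 263.5], [277, 254, 23, 20, 370]), ([263.9, 266.9], [258, 261, 13, 13, 132])]
```

View pics/crop.png

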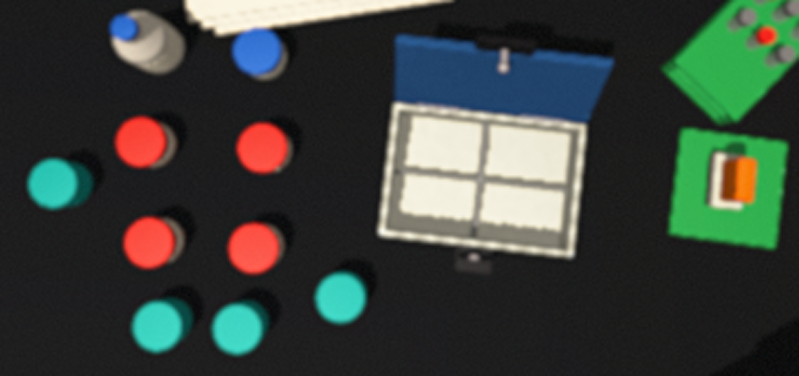

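The crop confirms the four red caps: crop pixels (140,142), (263,148), (150,243) and (254,248). The turquoise ones have no red cap, and the blue cap at (257,52) is the spare. The cap height from two views, about 54 mm at the cap centroid, fits a 65 mm jar. Now the case, mat and sealer.

```bash
python3 - <<'E'
from h import *
T=load("top0");S=load("side0")
hsv=cv2.cvtColor(T[0],cv2.COLOR_BGR2HSV)
# case rim in top: bright low saturation within window, outer hull
m=cv2.inRange(hsv,(0,0,95),(179,70,255)); w=np.zeros_like(m); w[178:255,305:405]=m[178:255,305:405]
n,l,s,c=cv2.connectedComponentsWithStats(w); i=1+np.argmax(s[1:,4]); 
p=np.argwhere(l==i)[:,::-1].astype(np.int32)
hull=cv2.convexHull(p); q=cv2.approxPolyDP(hull,5,True).reshape(-1,2); print("top hull",q.tolist(), cv2.minAreaRect(p))
box=cv2.boxPoints(cv2.minAreaRect(p)); W=np.array([onz(*T[1:],*b,.095) for b in box]); print(W.round(3), W.mean(0).round(4))
for k in range(4): print(np.linalg.norm(W[k]-W[k-1]).round(4), np.degrees(np.arctan2(*(W[k]-W[k-1])[1::-1])).round(2))
# side: white polygon
h2=cv2.cvtColor(S[0],cv2.COLOR_BGR2HSV); m=cv2.inRange(h2,(0,0,95),(179,80,255)); w=np.zeros_like(m); w[170:255,325:405]=m[170:255,325:405]
n,l,s,c=cv2.connectedComponentsWithStats(w); i=1+np.argmax(s[1:,4]); p=np.argwhere(l==i)[:,::-1].astype(np.int32)
print("side hull",cv2.approxPolyDP(cv2.convexHull(p),4,True).reshape(-1,2).tolist())
for b in W: print("rim corner in side px",proj(*S[1:],b).round(1))
# mat, tool
g,mg=blobs(T[0],(45,80,50),(75,255,255)); w=np.zeros_like(mg); w[190:250,430:490]=mg[190:250,430:490]
p=np.argwhere(w)[:,::-1].astype(np.int32); r=cv2.minAreaRect(p); B=np.array([onz(*T[1:],*b,.004) for b in cv2.boxPoints(r)]); print("mat",B.mean(0).round(4),[(np.linalg.norm(B[k]-B[k-1]).round(3),np.degrees(np.arctan2(*(B[k]-B[k-1])[1::-1])).round(1)) for k in range(2)])
o,mo=blobs(T[0],(5,120,60),(20,255,255)); w=np.zeros_like(mo); w[195:240,440:485]=mo[195:240,440:485]
p=np.argwhere(w)[:,::-1].astype(np.int32); r=cv2.minAreaRect(p); print("orange rect",r); print(onz(*T[1:],*r[0],.107).round(3))
print("tri orange", tri(ray(*T[1:],464.2,216),ray(*S[1:],376.9,156)))
E
```

```text
top hull [[399, 193], [393, 249], [311, 240], [318, 183]] ((355.006103515625, 215.9451141357422), (84.81140899658203, 59.08086395263672), 6.340191841125488)
[[ 0.425  0.078  0.095]
 [ 0.583  0.06   0.095]
 [ 0.557 -0.166  0.095]
 [ 0.4   -0.147  0.095]] [ 0.4911 -0.0437  0.095 ]
0.2257 83.53
0.158 -6.33
0.228 -96.52
0.1578 172.84
side hull [[398, 183], [381, 253], [329, 244], [328, 215], [347, 179]]
rim corner in side px [384.3 225.1]
rim corner in side px [325.5 215.5]
rim corner in side px [348.7 174.8]
rim corner in side px [400.4 182.3]
mat [ 0.4897 -0.3509  0.004 ] [(np.float64(0.138), np.float64(83.0)), (np.float64(0.157), np.float64(-8.0))]
orange rect ((464.04510498046875, 215.50411987304688), (13.39928913116455, 19.103042602539062), 5.194429397583008)
[ 0.491 -0.332  0.107]
tri orange (array([ 0.4898831 , -0.34211688,  0.07490732]), [np.float64(0.00027734459136728067), np.float64(0.00027734459136753313)])
```

{"method": "apply_moves", "body": {
  "increments": [
    {"slide": [2, 5, 1.5], "turn": [0, 0, 0.18], "hand": 1},
    {"slide": [2, 5, 1.5], "turn": [0, 0, 0.18], "hand": 1},
    {"slide": [2, 5, 1], "turn": [0, 0, 0.18], "hand": 1},
    {"slide": [2, 5, 1], "turn": [0, 0, 0.18], "hand": 1},
    {"slide": [2, 5, 1], "turn": [0, 0, 0.18], "hand": 1},
    {"slide": [2, 5, 1], "turn": [0, 0, 0.18], "hand": 1},
    {"slide": [2, 5, 1], "turn": [0, 0, 0.18], "hand": 1},
    {"slide": [2, 5, 1], "turn": [0, 0, 0.18], "hand": 1},
    {"slide": [2, 5, 1], "turn": [0, 0, 0.18], "hand": 1},
    {"slide": [2, 5, 0], "turn": [0, 0, 0.18], "hand": 1}
  ]
}}

```text
time_s: 1.4
eef_pos: [0.3735, -0.1252, 0.3062]
ee_rot: [1.597, 2.703, -0.0]
force: [1.4, -0.1, 0.1]
grip_width: 1.002
finger_force: 0.0
```

{"method": "apply_moves", "body": {
  "increments": [
    {"slide": [1, 1.5, 1], "turn": [0, 0, 0.16], "hand": 1},
    {"slide": [1, 1.5, 1], "turn": [0, 0, 0.16], "hand": 1},
    {"slide": [1, 1.5, 1], "turn": [0, 0, 0.16], "hand": 1},
    {"slide": [1, 1.5, 1], "turn": [0, 0, 0.16], "hand": 1},
    {"slide": [1, 1.5, 1], "turn": [0, 0, 0.16], "hand": 1},
    {"slide": [1, 1.5, 1], "turn": [0, 0, 0.156], "hand": 1},
    {}
  ]
}}

```text
invalid input at $.increments[6]: expected keys turn, slide, hand
```

```bash
python3 - <<'E'
from h import *
im,K,E=cap("wrist","w1"); print(E.round(3).tolist()); print(bot.state()["eef_pos"],bot.state()["ee_rot"],bot.state()["joints"].round(2))
c=np.array([.490,-.044]);X=np.array([.994,-.111]);Y=np.array([.111,.994])
for a,b in ((75,110),(75,-110),(-75,-110),(-75,110)):
    print(a,b,proj(K,E,[*(c+X*a/1000+Y*b/1000),.095]).round(1))
E
```

```text
[[0.876, 0.47, 0.111, 0.34], [0.483, -0.853, -0.2, -0.067], [0.0, 0.229, -0.973, 0.486], [0.0, 0.0, 0.0, 1.0]]
[ 0.37571469 -0.11818731  0.30645202] [1.57758114 2.7145848  0.00715388] [ 0.75  0.16 -0.59  2.01  0.1   1.    0.63]
75 110 [541.7 134. ]
75 -110 [429.9 266.2]
-75 -110 [342.5 205.9]
-75 110 [450.5  59.7]
```

View pics/w1.png

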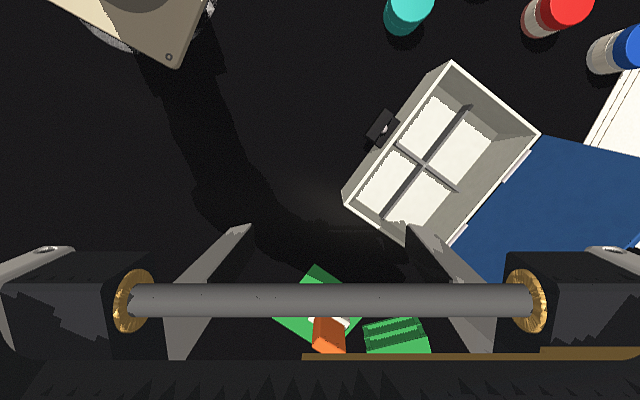

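The wrist view shows the case rim corners at (541,134), (451,60) and (342,202). My measured case projects to within about 4 px of all three, so its pose (0.490, -0.044, yaw -6.4°) and 95 mm height hold. On to the first jar.

{"method": "apply_moves", "body": {
  "increments": [
    {"slide": [1.5, 4, 0], "turn": [0, 0, 0.16], "hand": 1},
    {"slide": [1.5, 4, 0], "turn": [0, 0, 0.16], "hand": 1},
    {"slide": [1.5, 4, 0], "turn": [0, 0, 0.16], "hand": 1},
    {"slide": [1.8, 4, 0], "turn": [0, 0, 0.16], "hand": 1},
    {"slide": [1.8, 4, -1], "turn": [0, 0, 0.16], "hand": 1},
    {"slide": [1.8, 4, -2], "turn": [0, 0, 0.156], "hand": 1},
    {"slide": [1.8, 4, -3], "turn": [0, 0, 0], "hand": 1},
    {"slide": [1.8, 3, -4], "turn": [0, 0, 0], "hand": 1},
    {"slide": [1.8, 2.2, -5], "turn": [0, 0, 0], "hand": 1},
    {"slide": [0, 0, 0], "turn": [0, 0, 0], "hand": 1}
  ]
}}

```text
time_s: 2.7
eef_pos: [0.5235, 0.2054, 0.1514]
ee_rot: [-0.18, -3.129, 0.004]
force: [-0.6, 1.1, -1.2]
grip_width: 1.002
finger_force: 0.0
```

```bash
cat >> h.py <<'E'
def yaw():
    r=bot.state()["ee_rot"]; a=2*np.arctan2(r[1],r[0]); return a%(2*np.pi)
def reds(z=.057):
    im,K,E=cap("top"); b,_=blobs(im,(172,130,90),(6,255,255))
    return [onz(K,E,*c,z).round(3).tolist()[:2]+[s[4]] for c,s in b]
E
python3 - <<'E'
from h import *
print(bot.state()["eef_pos"],bot.state()["ee_rot"],yaw(),bot.state()["joints"].round(2)); print(reds())
E
```

```text
[0.52353458 0.2054284  0.15138664] [-0.18025198 -3.12883893  0.00351275] 3.0265001456097376 [ 0.03  0.67 -0.71  1.8   0.54  0.89  0.52]
[[0.419, 0.345, 414]]
```

{"method": "apply_moves", "body": {
  "increments": [
    {"slide": [0.55, 0.85, -3], "turn": [0, 0, 0], "hand": 1},
    {"slide": [0, 0, -3], "turn": [0, 0, 0], "hand": 1},
    {"slide": [0, 0, -3], "turn": [0, 0, 0], "hand": 1},
    {"slide": [0, 0, -3], "turn": [0, 0, 0], "hand": 1},
    {"slide": [0, 0, 0], "turn": [0, 0, 0], "hand": 1},
    {"slide": [0, 0, 0], "turn": [0, 0, 0], "hand": -1},
    {"slide": [0, 0, 0], "turn": [0, 0, 0], "hand": -1},
    {"slide": [0, 0, 0], "turn": [0, 0, 0], "hand": -1},
    {"slide": [0, 0, 0], "turn": [0, 0, 0], "hand": -1}
  ],
  "grip_force": 20
}}

```text
time_s: 3.88
eef_pos: [0.5314, 0.2138, 0.0359]
ee_rot: [0.183, 3.136, 0.0]
force: [-1.1, -3.0, 1.9]
grip_width: 0.609
finger_force: 1.0
```

{"method": "apply_moves", "body": {
  "increments": [
    {"slide": [0, 0, 0], "turn": [0, 0, 0], "hand": -1},
    {"slide": [0, 0, 0], "turn": [0, 0, 0], "hand": -1},
    {"slide": [0, 0, 3], "turn": [0, 0, 0], "hand": -1},
    {"slide": [0, 0, 5], "turn": [0, 0, 0], "hand": -1},
    {"slide": [0, -3, 6], "turn": [0, 0, 0], "hand": -1},
    {"slide": [0, -5, 0], "turn": [0, 0, 0], "hand": -1},
    {"slide": [0, -5, 0], "turn": [0, 0, 0], "hand": -1},
    {"slide": [0, -5, 0], "turn": [0, 0, 0], "hand": -1},
    {"slide": [0, -3, 0], "turn": [0, 0, 0], "hand": -1},
    {"slide": [0, 0, 0], "turn": [0, 0, 0], "hand": -1}
  ]
}}

```text
time_s: 5.12
eef_pos: [0.5306, 0.0025, 0.1705]
ee_rot: [-0.191, -3.134, 0.002]
force: [-0.1, 0.6, -2.3]
grip_width: 0.591
finger_force: 20.0
```

```bash
python3 - <<'E'
from h import *
print(bot.state()["eef_pos"],yaw(),bot.state()["grip_width"],bot.state()["finger_force"]); print(reds()); cap("top","t2"); cap("wrist","w2")
E
```

```text
[0.53057669 0.00254882 0.17047807] 3.019628210910525 0.5909078525998912 19.999521374702454
[[0.537, 0.357, 404], [0.419, 0.345, 416], [0.412, 0.223, 411]]
```

{"method": "apply_moves", "body": {
  "increments": [
    {"slide": [0, 0.1, -3], "turn": [0, 0, 0], "hand": -1},
    {"slide": [0, 0, -3], "turn": [0, 0, 0], "hand": -1},
    {"slide": [0, 0, -3], "turn": [0, 0, 0], "hand": -1},
    {"slide": [0, 0, -2], "turn": [0, 0, 0], "hand": -1},
    {"slide": [0, 0, -1], "turn": [0, 0, 0], "hand": -1},
    {"slide": [0, 0, -0.6], "turn": [0, 0, 0], "hand": -1},
    {"slide": [0, 0, 0], "turn": [0, 0, 0], "hand": -1},
    {"slide": [0, 0, 0], "turn": [0, 0, 0], "hand": -1}
  ]
}}

```text
time_s: 6.28
eef_pos: [0.5317, 0.007, 0.046]
ee_rot: [0.183, 3.135, 0.0]
force: [-0.1, 0.1, -1.8]
grip_width: 0.592
finger_force: 20.0
```

{"method": "apply_moves", "body": {
  "increments": [
    {"slide": [-0.1, -0.2, -0.4], "turn": [0, 0, 0], "hand": -1},
    {"slide": [0, 0, 0], "turn": [0, 0, 0], "hand": -1},
    {"slide": [0, 0, 0], "turn": [0, 0, 0], "hand": 0.4},
    {"slide": [0, 0, 0], "turn": [0, 0, 0], "hand": 0.4},
    {"slide": [0, 0, 0], "turn": [0, 0, 0], "hand": 0.4},
    {"slide": [0, 0, 3], "turn": [0, 0, 0], "hand": 0.4},
    {"slide": [0, 0, 5], "turn": [0, 0, 0], "hand": 0.4},
    {"slide": [0, 0, 5], "turn": [0, 0, 0], "hand": 1}
  ]
}}

```text
time_s: 7.28
eef_pos: [0.5298, 0.005, 0.1727]
ee_rot: [-0.183, -3.135, -0.0]
force: [1.1, -0.3, -0.2]
grip_width: 0.774
finger_force: 0.0
```

```bash
python3 - <<'E'
from h import *
print(bot.state()["eef_pos"],yaw(),bot.state()["grip_width"]); print(reds(),); im,K,E=cap("side","s3")
for c,s in blobs(im,(172,130,90),(6,255,255))[0]: print(c,s)
E
```

```text
[0.52980369 0.00499815 0.17265432] 3.0251734028546635 0.7735615779613629
[[0.537, 0.357, 403], [0.419, 0.345, 416], [0.412, 0.223, 410]]
[349.5, 214.1] [339, 209, 21, 11, 159]
[383.1, 275.2] [372, 265, 24, 22, 439]
[319.8, 308.9] [307, 297, 26, 25, 537]
[374.3, 311.9] [362, 300, 26, 25, 551]
```

{"method": "apply_moves", "body": {
  "increments": [
    {"slide": [-3, 5.5, 0], "turn": [0, 0, 0], "hand": 1},
    {"slide": [-3, 5.5, 0], "turn": [0, 0, 0], "hand": 1},
    {"slide": [-3, 5.5, 0], "turn": [0, 0, 0], "hand": 1},
    {"slide": [-2.8, 5.3, 0], "turn": [0, 0, 0], "hand": 1},
    {"slide": [0, 0, 0], "turn": [0, 0, 0], "hand": 1},
    {"slide": [0, 0, 0], "turn": [0, 0, 0], "hand": 1},
    {"slide": [0, 0, -4], "turn": [0, 0, 0], "hand": 1},
    {"slide": [0, 0, -4], "turn": [0, 0, 0], "hand": 1},
    {"slide": [0, 0, -4], "turn": [0, 0, 0], "hand": 1},
    {"slide": [0, 0, -2.2], "turn": [0, 0, 0], "hand": 1}
  ]
}}

```text
time_s: 8.62
eef_pos: [0.4126, 0.2195, 0.0271]
ee_rot: [-0.189, -3.134, 0.004]
force: [-0.3, 0.4, 0.2]
grip_width: 0.998
finger_force: 0.0
```

{"method": "apply_moves", "body": {
  "increments": [
    {"slide": [0, 0, 0], "turn": [0, 0, 0], "hand": -1},
    {"slide": [0, 0, 0], "turn": [0, 0, 0], "hand": -1},
    {"slide": [0, 0, 0], "turn": [0, 0, 0], "hand": -1},
    {"slide": [0, 0, 0], "turn": [0, 0, 0], "hand": -1},
    {"slide": [0, 0, 0], "turn": [0, 0, 0], "hand": -1},
    {"slide": [0, 0, 0], "turn": [0, 0, 0], "hand": -1}
  ],
  "grip_force": 20
}}

```text
time_s: 9.38
eef_pos: [0.4129, 0.2224, 0.0301]
ee_rot: [0.184, 3.135, -0.0]
force: [-0.3, -1.1, 5.8]
grip_width: 0.589
finger_force: 20.0
```

{"method": "apply_moves", "body": {
  "increments": [
    {"slide": [0, 0, 4], "turn": [0, 0, 0], "hand": -1},
    {"slide": [0, 0, 5], "turn": [0, 0, 0], "hand": -1},
    {"slide": [0, -1, 5], "turn": [0, 0, 0], "hand": -1},
    {"slide": [1, -5, 0], "turn": [0, 0, 0], "hand": -1},
    {"slide": [1, -5, 0], "turn": [0, 0, 0], "hand": -1},
    {"slide": [1, -5, 0], "turn": [0, 0, 0], "hand": -1},
    {"slide": [1, -3.5, 0], "turn": [0, 0, 0], "hand": -1},
    {"slide": [0.8, -1.6, 0], "turn": [0, 0, 0], "hand": -1},
    {"slide": [0, 0, 0], "turn": [0, 0, 0], "hand": -1},
    {"slide": [0, 0, 0], "turn": [0, 0, 0], "hand": -1}
  ]
}}

```text
time_s: 10.62
eef_pos: [0.4601, 0.0134, 0.1695]
ee_rot: [-0.179, -3.136, -0.002]
force: [0.9, 0.2, -2.1]
grip_width: 0.593
finger_force: 20.0
```

{"method": "apply_moves", "body": {
  "increments": [
    {"slide": [0.1, -0.2, -3], "turn": [0, 0, 0], "hand": -1},
    {"slide": [0, 0, -3], "turn": [0, 0, 0], "hand": -1},
    {"slide": [0, 0, -3], "turn": [0, 0, 0], "hand": -1},
    {"slide": [0, 0, -2], "turn": [0, 0, 0], "hand": -1},
    {"slide": [0, 0, -1.3], "turn": [0, 0, 0], "hand": -1},
    {"slide": [0, 0, -0.9], "turn": [0, 0, 0], "hand": -1},
    {"slide": [0, 0, 0], "turn": [0, 0, 0], "hand": -1},
    {"slide": [0, 0, 0], "turn": [0, 0, 0], "hand": -1}
  ]
}}

```text
time_s: 11.62
eef_pos: [0.4618, 0.0097, 0.0379]
ee_rot: [0.183, 3.135, 0.0]
force: [0.7, -0.6, -1.0]
grip_width: 0.59
finger_force: 20.0
```

{"method": "apply_moves", "body": {
  "increments": [
    {"slide": [0, 0.1, -0.2], "turn": [0, 0, 0], "hand": -1},
    {"slide": [0, 0, 0], "turn": [0, 0, 0], "hand": -1},
    {"slide": [0, 0, 0], "turn": [0, 0, 0], "hand": 0.4},
    {"slide": [0, 0, 0], "turn": [0, 0, 0], "hand": 0.4},
    {"slide": [0, 0, 0], "turn": [0, 0, 0], "hand": 0.4},
    {"slide": [0, 0, 3], "turn": [0, 0, 0], "hand": 0.4},
    {"slide": [0, 0, 5], "turn": [0, 0, 0], "hand": 0.4},
    {"slide": [0, 0, 5.5], "turn": [0, 0, 0], "hand": 1}
  ]
}}

```text
time_s: 12.62
eef_pos: [0.4607, 0.0105, 0.1715]
ee_rot: [-0.183, -3.134, -0.0]
force: [1.2, 0.2, -0.3]
grip_width: 0.772
finger_force: 0.0
```

```bash
python3 - <<'E'
from h import *
print(bot.state()["eef_pos"],yaw(),bot.state()["grip_width"]); print(reds(),); im,K,E=cap("side","s3")
for c,s in blobs(im,(172,130,90),(6,255,255))[0]: print(c,s)
E
```

```text
[0.46067575 0.01053167 0.17148038] 3.0252639819089033 0.7724903127719066
[[0.537, 0.357, 404], [0.542, 0.016, 66], [0.419, 0.345, 415]]
[349.6, 213.9] [339, 209, 21, 11, 148]
[373.2, 217.6] [363, 213, 21, 11, 169]
[319.8, 309.0] [307, 297, 26, 25, 539]
[374.3, 311.9] [362, 300, 26, 25, 551]
```

{"method": "apply_moves", "body": {
  "increments": [
    {"slide": [-0.7, 5.6, 0], "turn": [0, 0, 0], "hand": 1},
    {"slide": [-0.7, 5.6, 0], "turn": [0, 0, 0], "hand": 1},
    {"slide": [-0.7, 5.6, 0], "turn": [0, 0, 0], "hand": 1},
    {"slide": [-0.7, 5.6, 0], "turn": [0, 0, 0], "hand": 1},
    {"slide": [-0.7, 5.6, 0], "turn": [0, 0, 0], "hand": 1},
    {"slide": [-0.7, 5.5, 0], "turn": [0, 0, 0], "hand": 1},
    {"slide": [0, 0, 0], "turn": [0, 0, 0], "hand": 1},
    {"slide": [0, 0, -4], "turn": [0, 0, 0], "hand": 1},
    {"slide": [0, 0, -4], "turn": [0, 0, 0], "hand": 1},
    {"slide": [0, 0, 0], "turn": [0, 0, 0], "hand": 1}
  ]
}}

```text
time_s: 13.98
eef_pos: [0.418, 0.3422, 0.0878]
ee_rot: [-0.184, -3.132, 0.009]
force: [0.6, -0.2, 0.8]
grip_width: 1.0
finger_force: 0.0
```

{"method": "apply_moves", "body": {
  "increments": [
    {"slide": [0.1, 0.2, -3], "turn": [0, 0, 0], "hand": 1},
    {"slide": [0, 0, -2.8], "turn": [0, 0, 0], "hand": 1},
    {"slide": [0, 0, 0], "turn": [0, 0, 0], "hand": 1},
    {"slide": [0, 0, 0], "turn": [0, 0, 0], "hand": -1},
    {"slide": [0, 0, 0], "turn": [0, 0, 0], "hand": -1},
    {"slide": [0, 0, 0], "turn": [0, 0, 0], "hand": -1},
    {"slide": [0, 0, 0], "turn": [0, 0, 0], "hand": -1},
    {"slide": [0, 0, 0], "turn": [0, 0, 0], "hand": -1},
    {"slide": [0, 0, 0], "turn": [0, 0, 0], "hand": -1}
  ]
}}

```text
time_s: 15.1
eef_pos: [0.4205, 0.3468, 0.0327]
ee_rot: [0.184, 3.136, -0.002]
force: [-0.7, -3.1, 5.6]
grip_width: 0.592
finger_force: 20.0
```

{"method": "apply_moves", "body": {
  "increments": [
    {"slide": [0, 0, 4], "turn": [0, 0, 0], "hand": -1},
    {"slide": [0, 0, 5], "turn": [0, 0, 0], "hand": -1},
    {"slide": [0, -4, 5], "turn": [0, 0, 0], "hand": -1},
    {"slide": [0.5, -6, 0], "turn": [0, 0, 0], "hand": -1},
    {"slide": [0.5, -6, 0], "turn": [0, 0, 0], "hand": -1},
    {"slide": [0.5, -6, 0], "turn": [0, 0, 0], "hand": -1},
    {"slide": [0.5, -6, 0], "turn": [0, 0, 0], "hand": -1},
    {"slide": [0.5, -6, 0], "turn": [0, 0, 0], "hand": -1},
    {"slide": [0.4, -6, 0], "turn": [0, 0, 0], "hand": -1},
    {"slide": [0, -3.9, 0], "turn": [0, 0, 0], "hand": -1}
  ]
}}

```text
time_s: 16.35
eef_pos: [0.4493, -0.0935, 0.1709]
ee_rot: [0.188, 3.136, 0.0]
force: [0.6, 0.0, -1.0]
grip_width: 0.594
finger_force: 20.0
```

{"method": "apply_moves", "body": {
  "increments": [
    {"slide": [0, 0, 0], "turn": [0, 0, 0], "hand": -1},
    {"slide": [0, 0, 0], "turn": [0, 0, 0], "hand": -1},
    {"slide": [0, 0, 0], "turn": [0, 0, 0], "hand": -1}
  ]
}}

```text
time_s: 16.73
eef_pos: [0.4496, -0.0889, 0.1713]
ee_rot: [0.179, 3.136, 0.001]
force: [0.5, -0.4, -2.2]
grip_width: 0.591
finger_force: 20.0
```

{"method": "apply_moves", "body": {
  "increments": [
    {"slide": [0, -0.3, -3], "turn": [0, 0, 0], "hand": -1},
    {"slide": [0, 0, -3], "turn": [0, 0, 0], "hand": -1},
    {"slide": [0, 0, -3], "turn": [0, 0, 0], "hand": -1},
    {"slide": [0, 0, -2], "turn": [0, 0, 0], "hand": -1},
    {"slide": [0, 0, -1.2], "turn": [0, 0, 0], "hand": -1},
    {"slide": [0, 0, -0.9], "turn": [0, 0, 0], "hand": -1},
    {"slide": [0, 0, 0], "turn": [0, 0, 0], "hand": -1},
    {"slide": [0, 0, 0], "turn": [0, 0, 0], "hand": -1}
  ]
}}

```text
time_s: 17.73
eef_pos: [0.4498, -0.0935, 0.0407]
ee_rot: [0.183, 3.135, -0.0]
force: [-0.0, 0.0, -1.9]
grip_width: 0.595
finger_force: 20.0
```

{"method": "apply_moves", "body": {
  "increments": [
    {"slide": [0, 0.1, -0.2], "turn": [0, 0, 0], "hand": -1},
    {"slide": [0, 0, 0], "turn": [0, 0, 0], "hand": -1},
    {"slide": [0, 0, 0], "turn": [0, 0, 0], "hand": 0.4},
    {"slide": [0, 0, 0], "turn": [0, 0, 0], "hand": 0.4},
    {"slide": [0, 0, 0], "turn": [0, 0, 0], "hand": 0.4},
    {"slide": [0, 0, 3], "turn": [0, 0, 0], "hand": 0.4},
    {"slide": [0, 0, 5], "turn": [0, 0, 0], "hand": 0.4},
    {"slide": [0, 0, 5.5], "turn": [0, 0, 0], "hand": 1}
  ]
}}

```text
time_s: 18.73
eef_pos: [0.4487, -0.0924, 0.1743]
ee_rot: [-0.183, -3.135, -0.001]
force: [1.1, -0.9, -0.1]
grip_width: 0.771
finger_force: 0.0
```

```bash
python3 - <<'E'
from h import *
print(bot.state()["eef_pos"],yaw(),bot.state()["grip_width"]); print(reds(),); im,K,E=cap("side","s3")
for c,s in blobs(im,(172,130,90),(6,255,255))[0]: print(c,s)
E
```

```text
[ 0.44868507 -0.0923756   0.17428779] 3.0251876194731593 0.7713405726337234
[[0.537, 0.357, 404], [0.528, 0.003, 315], [0.46, 0.01, 323]]
[380.9, 201.1] [372, 194, 20, 16, 253]
[349.6, 214.0] [339, 209, 21, 11, 164]
[373.4, 217.6] [363, 213, 21, 11, 171]
[319.8, 308.9] [307, 297, 26, 25, 535]
```

{"method": "apply_moves", "body": {
  "increments": [
    {"slide": [0, 6, 0], "turn": [0, 0, 0], "hand": 1},
    {"slide": [0.8, 6, 0], "turn": [0, 0, 0], "hand": 1},
    {"slide": [1, 6, 0], "turn": [0, 0, 0], "hand": 1},
    {"slide": [1, 6, 0], "turn": [0, 0, 0], "hand": 1},
    {"slide": [2, 6, 0], "turn": [0, 0, 0], "hand": 1},
    {"slide": [2, 6, 0], "turn": [0, 0, 0], "hand": 1},
    {"slide": [2, 6, 0], "turn": [0, 0, 0], "hand": 1},
    {"slide": [0, 3, 0], "turn": [0, 0, 0], "hand": 1},
    {"slide": [0, 0, -3], "turn": [0, 0, 0], "hand": 1},
    {"slide": [0, 0, -4], "turn": [0, 0, 0], "hand": 1}
  ]
}}

```text
time_s: 20.08
eef_pos: [0.5367, 0.3562, 0.1022]
ee_rot: [0.182, 3.135, 0.001]
force: [0.1, -0.1, -0.4]
grip_width: 1.002
finger_force: 0.0
```

{"method": "apply_moves", "body": {
  "increments": [
    {"slide": [0, 0, -3], "turn": [0, 0, 0], "hand": 1},
    {"slide": [0, 0, 0], "turn": [0, 0, 0], "hand": 1}
  ]
}}

```text
time_s: 20.32
eef_pos: [0.5349, 0.3536, 0.0702]
ee_rot: [-0.182, -3.132, 0.007]
force: [0.6, 0.4, 1.1]
grip_width: 0.999
finger_force: 0.0
```

{"method": "apply_moves", "body": {
  "increments": [
    {"slide": [0.2, 0.3, -2], "turn": [0, 0, 0], "hand": 1},
    {"slide": [0, 0, -1.8], "turn": [0, 0, 0], "hand": 1},
    {"slide": [0, 0, 0], "turn": [0, 0, 0], "hand": 1},
    {"slide": [0, 0, 0], "turn": [0, 0, 0], "hand": -1},
    {"slide": [0, 0, 0], "turn": [0, 0, 0], "hand": -1},
    {"slide": [0, 0, 0], "turn": [0, 0, 0], "hand": -1},
    {"slide": [0, 0, 0], "turn": [0, 0, 0], "hand": -1},
    {"slide": [0, 0, 0], "turn": [0, 0, 0], "hand": -1},
    {"slide": [0, 0, 0], "turn": [0, 0, 0], "hand": -1}
  ]
}}

```text
time_s: 21.45
eef_pos: [0.5388, 0.3578, 0.0355]
ee_rot: [0.184, 3.136, -0.001]
force: [-1.2, -3.6, 4.1]
grip_width: 0.59
finger_force: 20.0
```

```bash
python3 - <<'E'
from h import *
print(reds()); im,K,E=load("s3"); print(proj(K,E,[.45,-.092,.06]),proj(K,E,[.53,.004,.06]),proj(K,E,[.46,.0105,.06]))
E
```

```text
[[0.528, 0.004, 292], [0.46, 0.01, 298], [0.448, -0.094, 337]]
[380.91786337 200.67837173] [348.42736515 216.48329172] [373.40818023 220.24274878]
```

{"method": "apply_moves", "body": {
  "increments": [
    {"slide": [0, 0, 4], "turn": [0, 0, 0], "hand": -1},
    {"slide": [0, 0, 5], "turn": [0, 0, 0], "hand": -1},
    {"slide": [0, -4, 5], "turn": [0, 0, 0], "hand": -1},
    {"slide": [-1, -6, 0], "turn": [0, 0, 0], "hand": -1},
    {"slide": [-1, -6, 0], "turn": [0, 0, 0], "hand": -1},
    {"slide": [0, -6, 0], "turn": [0, 0, 0], "hand": -1},
    {"slide": [0, -6, 0], "turn": [0, 0, 0], "hand": -1},
    {"slide": [0, -6, 0], "turn": [0, 0, 0], "hand": -1},
    {"slide": [0, -6, 0], "turn": [0, 0, 0], "hand": -1},
    {"slide": [0, -5.5, 0], "turn": [0, 0, 0], "hand": -1}
  ]
}}

```text
time_s: 22.75
eef_pos: [0.5187, -0.0976, 0.1738]
ee_rot: [0.184, 3.136, 0.001]
force: [0.1, -0.3, -1.5]
grip_width: 0.592
finger_force: 20.0
```

{"method": "apply_moves", "body": {
  "increments": [
    {"slide": [0, 0, 0], "turn": [0, 0, 0], "hand": -1},
    {"slide": [0, 0, 0], "turn": [0, 0, 0], "hand": -1},
    {"slide": [0, 0, 0], "turn": [0, 0, 0], "hand": -1}
  ]
}}

```text
time_s: 23.12
eef_pos: [0.5189, -0.0937, 0.1741]
ee_rot: [0.179, 3.136, 0.002]
force: [0.2, -0.1, -1.2]
grip_width: 0.592
finger_force: 20.0
```

{"method": "apply_moves", "body": {
  "increments": [
    {"slide": [-0.1, -0.3, -3], "turn": [0, 0, 0], "hand": -1},
    {"slide": [0, 0, -3], "turn": [0, 0, 0], "hand": -1},
    {"slide": [0, 0, -3], "turn": [0, 0, 0], "hand": -1},
    {"slide": [0, 0, -2], "turn": [0, 0, 0], "hand": -1},
    {"slide": [0, 0, -1.2], "turn": [0, 0, 0], "hand": -1},
    {"slide": [0, 0, -1], "turn": [0, 0, 0], "hand": -1},
    {"slide": [0, 0, 0], "turn": [0, 0, 0], "hand": -1},
    {"slide": [0, 0, 0], "turn": [0, 0, 0], "hand": -1}
  ]
}}

```text
time_s: 24.12
eef_pos: [0.5182, -0.0986, 0.0425]
ee_rot: [0.183, 3.135, -0.0]
force: [-0.2, 0.0, -1.4]
grip_width: 0.594
finger_force: 20.0
```

{"method": "apply_moves", "body": {
  "increments": [
    {"slide": [0, 0, -0.2], "turn": [0, 0, 0], "hand": -1},
    {"slide": [0, 0, 0], "turn": [0, 0, 0], "hand": -1},
    {"slide": [0, 0, 0], "turn": [0, 0, 0], "hand": 0.4},
    {"slide": [0, 0, 0], "turn": [0, 0, 0], "hand": 0.4},
    {"slide": [0, 0, 0], "turn": [0, 0, 0], "hand": 0.4},
    {"slide": [0, 0, 3], "turn": [0, 0, 0], "hand": 0.4},
    {"slide": [0, 0, 6], "turn": [0, 0, 0], "hand": 0.4},
    {"slide": [0, 0, 6], "turn": [0, 0, 0], "hand": -1},
    {"slide": [-3, 6, 6], "turn": [0, 0, 0], "hand": -1},
    {"slide": [0, 6, 6], "turn": [0, 0, 0], "hand": -1}
  ]
}}

```text
time_s: 25.38
eef_pos: [0.4953, -0.0127, 0.2772]
ee_rot: [-0.186, -3.135, 0.002]
force: [1.9, -1.0, -0.3]
grip_width: 0.418
finger_force: 0.0
```

{"method": "apply_moves", "body": {
  "increments": [
    {"slide": [0, 6, 3], "turn": [0, 0, 0], "hand": -1},
    {"slide": [0, 6, 0], "turn": [0, 0, 0], "hand": -1},
    {"slide": [0, 0, 0], "turn": [0, 0, 0], "hand": -1}
  ]
}}

```text
time_s: 25.75
eef_pos: [0.4958, 0.109, 0.3049]
ee_rot: [0.168, 3.136, 0.004]
force: [-0.8, -0.6, -0.1]
grip_width: 0.097
finger_force: 0.0
```

```bash
python3 - <<'E'
from h import *
print(bot.state()["eef_pos"]); cap("side","s4"); im,K,E=cap("top","t4")
for c,s in blobs(im,(172,130,90),(6,255,255))[0]: print(c,s[4],onz(K,E,*c,.065).round(3))
a=im[140:270,280:500]; b=load("s4")[0][110:270,270:430]
a=cv2.resize(a,(560,331),interpolation=cv2.INTER_CUBIC); b=cv2.resize(b,(331,331),interpolation=cv2.INTER_CUBIC)
cv2.imwrite("pics/c4.png",cv2.resize(np.hstack([a,b]),None,fx=.89,fy=.89))
E
```

```text
[0.49580191 0.10903271 0.30489359]
[338.9, 202.8] 245 [ 0.528 -0.001  0.065]
[374.3, 207.2] 305 [ 0.515 -0.099  0.065]
[337.0, 227.1] 251 [0.461 0.004 0.065]
[372.4, 231.9] 342 [ 0.448 -0.093  0.065]
```

View pics/c4.png

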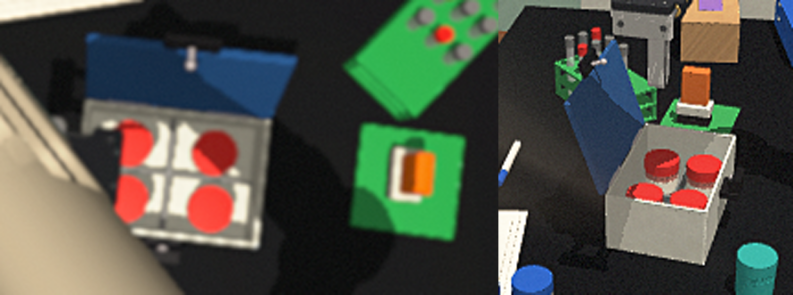

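All four red caps stand in the case, at crop pixels (135,145), (215,152), (130,198) and (211,208) on the left. The lid is open and leaning back, with its tab at about (192,42) in the crop. I'll triangulate the tab before pulling.

```bash
python3 - <<'E'
from h import *
T=load("t4");S=load("s4")
print(tri(ray(*T[1:],364.8,158.5),ray(*S[1:],320,144)))
p=[.616,-.058,.248]; print(proj(*T[1:],p),proj(*S[1:],p))
E
```

```text
(array([ 0.62097813, -0.05977591,  0.24344672]), [np.float64(0.002107135608200111), np.float64(0.00210713560820012)])
[364.34881737 161.19696533] [320.85316668 142.77143328]
```

{"method": "apply_moves", "body": {
  "increments": [
    {"slide": [5, 0, 0], "turn": [0, 0, 0], "hand": -1},
    {"slide": [5, 0, 0], "turn": [0, 0, 0], "hand": -1},
    {"slide": [5, -3, 0], "turn": [0, 0, 0], "hand": -1},
    {"slide": [4, -5, 0], "turn": [0, 0, 0], "hand": -1},
    {"slide": [0, -5, 0], "turn": [0, 0, 0], "hand": -1},
    {"slide": [0, -4.5, 0], "turn": [0, 0, 0], "hand": -1},
    {"slide": [0, 0, 0], "turn": [0, 0, 0], "hand": -1}
  ]
}}

```text
time_s: 26.72
eef_pos: [0.6852, -0.0801, 0.3019]
ee_rot: [-0.202, -3.133, 0.006]
force: [-0.2, 0.3, -0.4]
grip_width: 0.005
finger_force: 0.0
```

{"method": "apply_moves", "body": {
  "increments": [
    {"slide": [0.2, 0.5, -3], "turn": [0, 0, 0], "hand": -1},
    {"slide": [0, 0, -3], "turn": [0, 0, 0], "hand": -1},
    {"slide": [0, 0, -3], "turn": [0, 0, 0], "hand": -1},
    {"slide": [0, 0, -1], "turn": [0, 0, 0], "hand": -1},
    {"slide": [-2, 0.2, 0], "turn": [0, 0, 0], "hand": -1},
    {"slide": [-2, 0.2, 0], "turn": [0, 0, 0], "hand": -1},
    {"slide": [-1, 0.1, 0], "turn": [0, 0, 0], "hand": -1},
    {"slide": [-1, 0.1, 0], "turn": [0, 0, 0], "hand": -1},
    {"slide": [-1, 0.1, 0], "turn": [0, 0, 0], "hand": -1},
    {"slide": [0, 0, 0], "turn": [0, 0, 0], "hand": -1}
  ]
}}

```text
time_s: 27.98
eef_pos: [0.617, -0.0588, 0.2038]
ee_rot: [-0.183, -3.135, 0.001]
force: [-0.3, 0.1, 0.3]
grip_width: 0.008
finger_force: 0.1
```

{"method": "apply_moves", "body": {
  "increments": [
    {"slide": [-1, 0.1, 0], "turn": [0, 0, 0], "hand": -1},
    {"slide": [-1, 0.1, 0], "turn": [0, 0, 0], "hand": -1},
    {"slide": [-1, 0.1, 0], "turn": [0, 0, 0], "hand": -1},
    {"slide": [-1, 0.1, 0], "turn": [0, 0, 0], "hand": -1}
  ]
}}

```text
time_s: 28.48
eef_pos: [0.5777, -0.0546, 0.2041]
ee_rot: [0.183, 3.135, 0.0]
force: [1.2, -0.0, 2.3]
grip_width: 0.006
finger_force: 1.3
```

{"method": "apply_moves", "body": {
  "increments": [
    {"slide": [-1, 0.1, 0], "turn": [0, 0, 0], "hand": -1},
    {"slide": [-1, 0.1, 0], "turn": [0, 0, 0], "hand": -1},
    {"slide": [-1, 0.1, 0], "turn": [0, 0, 0], "hand": -1},
    {"slide": [-1, 0.1, 0], "turn": [0, 0, 0], "hand": -1},
    {"slide": [0, 0, 0], "turn": [0, 0, 0], "hand": -1},
    {"slide": [0, 0, 0], "turn": [0, 0, 0], "hand": -1},
    {"slide": [0, 0, 0], "turn": [0, 0, 0], "hand": -1},
    {"slide": [0, 0, 0], "turn": [0, 0, 0], "hand": -1}
  ]
}}

```text
time_s: 29.48
eef_pos: [0.5379, -0.0507, 0.2037]
ee_rot: [-0.183, -3.136, -0.0]
force: [-0.0, -0.6, 0.1]
grip_width: 0.002
finger_force: 0.0
```

```bash
python3 - <<'E'
from h import *
im,_,_=cap("side","s5"); cv2.imwrite("pics/c5.png",cv2.resize(im[90:280,250:450],None,fx=2.5,fy=2.5))
E
```

```text
(no output)
```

View pics/c5.png

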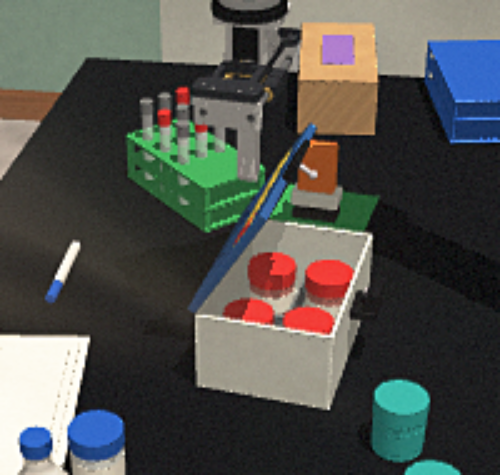

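The lid is past upright and sinking towards the case: its edge is at (312,128) in the crop, with the jars still standing below it.

{"method": "apply_moves", "body": {
  "increments": [
    {"slide": [0, 0, 5], "turn": [0, 0, 0], "hand": -1},
    {"slide": [0, 0, 4], "turn": [0, 0, 0], "hand": -1},
    {"slide": [-3, 0.5, 0], "turn": [0, 0, 0], "hand": -1},
    {"slide": [-3, 0.5, 0], "turn": [0, 0, 0], "hand": -1},
    {"slide": [-3, 0.3, 0], "turn": [0, 0, 0], "hand": -1},
    {"slide": [-3, 0.3, 0], "turn": [0, 0, 0], "hand": -1},
    {"slide": [-1.2, 0, 0], "turn": [0, 0, 0], "hand": -1},
    {"slide": [0, 0, 0], "turn": [0, 0, 0], "hand": -1},
    {"slide": [0, 0, 0], "turn": [0, 0, 0], "hand": -1},
    {"slide": [0, 0, 0], "turn": [0, 0, 0], "hand": -1}
  ]
}}

```text
time_s: 30.78
eef_pos: [0.4067, -0.0347, 0.2938]
ee_rot: [0.183, 3.136, 0.002]
force: [0.2, 0.3, -0.9]
grip_width: 0.005
finger_force: 0.0
```

```bash
python3 - <<'E'
from h import *
im,_,_=cap("side","s6"); cv2.imwrite("pics/c6.png",cv2.resize(im[90:280,250:450],None,fx=2.5,fy=2.5)); print(bot.state()["joints"].round(2))
E
```

```text
[ 0.84  0.28 -1.04  1.99  0.29  1.02  1.13]
```

View pics/c6.png

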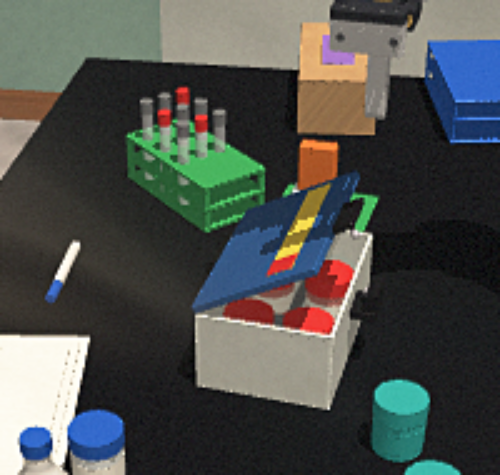

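The lid is still sinking, its front edge at (355,178) in the crop. The red end of the seal is at +y (280,265), as the text says.

{"method": "apply_moves", "body": {
  "increments": [
    {"slide": [0, 0, -3], "turn": [0, 0, 0], "hand": -1},
    {"slide": [0, 0, -3], "turn": [0, 0, 0], "hand": -1},
    {"slide": [0, 0, -3], "turn": [0, 0, 0], "hand": -1},
    {"slide": [0, 0, -3], "turn": [0, 0, 0], "hand": -1},
    {"slide": [0, 0, 0], "turn": [0, 0, 0], "hand": -1},
    {"slide": [0, 0, 0], "turn": [0, 0, 0], "hand": -1},
    {"slide": [0, 0, 0], "turn": [0, 0, 0], "hand": -1}
  ]
}}

```text
time_s: 31.7
eef_pos: [0.4068, -0.0347, 0.1748]
ee_rot: [0.184, 3.134, -0.0]
force: [0.3, 0.5, 1.2]
grip_width: 0.004
finger_force: 0.0
```

```bash
python3 - <<'E'
from h import *
print(bot.state()["joints"].round(2))
im,K,E=cap("top","t7"); S=cap("side","s7")
cv2.imwrite("pics/c7.png",cv2.resize(np.hstack([im[150:290,290:490],S[0][130:270,270:420]]),None,fx=2.25,fy=2.25))
E
```

```text
[ 0.66  0.46 -0.88  2.17  0.53  0.74  0.87]
```

View pics/c7.png

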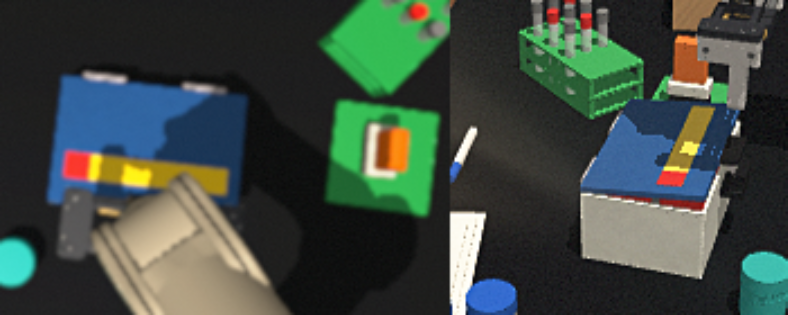

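The lid is almost down on its detent, and the fingers hang over its front edge at the tab. Now I'll press.

{"method": "apply_moves", "body": {
  "increments": [
    {"slide": [-0.1, 0, -2], "turn": [0, 0, 0], "hand": -1},
    {"slide": [0, 0, -2], "turn": [0, 0, 0], "hand": -1},
    {"slide": [0, 0, -1], "turn": [0, 0, 0], "hand": -1},
    {"slide": [0, 0, 0], "turn": [0, 0, 0], "hand": -1},
    {"slide": [0, 0, -0.5], "turn": [0, 0, 0], "hand": -1},
    {"slide": [0, 0, -0.5], "turn": [0, 0, 0], "hand": -1},
    {"slide": [0, 0, 0], "turn": [0, 0, 0], "hand": -1}
  ]
}}

```text
time_s: 32.67
eef_pos: [0.4052, -0.0347, 0.1143]
ee_rot: [0.183, 3.135, -0.0]
force: [0.7, 1.1, 0.9]
grip_width: 0.004
finger_force: 0.0
```

{"method": "apply_moves", "body": {
  "increments": [
    {"slide": [0, 0, -0.4], "turn": [0, 0, 0], "hand": -1},
    {"slide": [0, 0, -0.3], "turn": [0, 0, 0], "hand": -1},
    {"slide": [0, 0, 0], "turn": [0, 0, 0], "hand": -1}
  ]
}}

```text
time_s: 33.05
eef_pos: [0.4047, -0.0348, 0.1065]
ee_rot: [-0.183, -3.136, -0.0]
force: [0.6, 0.2, -0.5]
grip_width: 0.005
finger_force: 0.0
```

```bash
python3 - <<'E'
from h import *
s=bot.state(); print(s["eef_pos"],s["force"].round(1))
S=cap("side","s8"); W=cap("wrist","w8")
cv2.imwrite("pics/c8.png",np.hstack([cv2.resize(S[0][140:270,310:420],(340,400)),cv2.resize(W[0],None,fx=.7,fy=1)]))
E
```

```text
[ 0.40469591 -0.0347546   0.10651843] [ 0.6  0.2 -0.5]
```

View pics/c8.png

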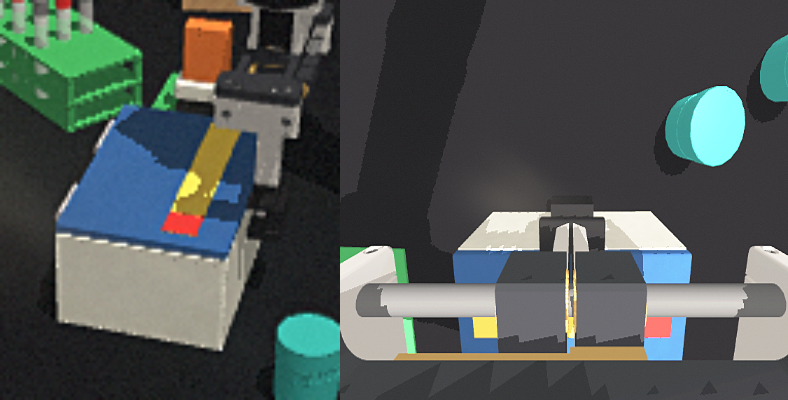

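```bash
python3 - <<'E'
from h import *
im,K,E=load("s8")
c=np.array([.490,-.044]);X=np.array([.994,-.111]);Y=np.array([.111,.994])
def P(th,r,y,h=.010):  # lid point r from hinge, top face
    a=.075-r*np.cos(th)+h*np.sin(th)*1; z=.095+r*np.sin(th)+h*np.cos(th); return [*(c+X*a+Y*y),z]
for th in (0,.1):
    print(th,"front-left corner",proj(K,E,P(th,.15,.11)).round(1),"red end",proj(K,E,P(th,.105,.095)).round(1),"far end",proj(K,E,P(th,.105,-.095)).round(1))
b,_=blobs(im,(172,120,60),(6,255,255),15);print(b)
h=cv2.cvtColor(im,cv2.COLOR_BGR2HSV)
for x in (378,382,385): print(x,[(y,h[y,x].tolist()) for y in range(212,226,2)])
E
```

```text
0 front-left corner [383.8 220.9] red end [368. 215.] far end [383.2 179.9]
0.1 front-left corner [383.4 216. ] red end [367.5 211.6] far end [382.9 176.7]
[([322.7, 127.7], [320, 124, 6, 8, 39]), ([315.3, 136.5], [313, 133, 6, 8, 39]), ([329.9, 138.9], [328, 136, 5, 7, 34]), ([368.6, 212.3], [362, 209, 14, 8, 72])]
378 [(212, [107, 158, 169]), (214, [107, 155, 166]), (216, [107, 159, 164]), (218, [106, 154, 169]), (220, [106, 160, 171]), (222, [108, 180, 95]), (224, [30, 11, 255])]
382 [(212, [107, 164, 174]), (214, [107, 150, 165]), (216, [108, 158, 166]), (218, [106, 165, 162]), (220, [106, 161, 166]), (222, [107, 173, 96]), (224, [106, 70, 124])]
385 [(212, [107, 160, 175]), (214, [107, 161, 173]), (216, [107, 183, 141]), (218, [107, 67, 171]), (220, [20, 53, 198]), (222, [24, 41, 169]), (224, [20, 35, 162])]
```

{"method": "apply_moves", "body": {
  "increments": [
    {"slide": [0, 0, -0.3], "turn": [0, 0, 0], "hand": -1},
    {"slide": [0, 0, 0], "turn": [0, 0, 0], "hand": -1},
    {"slide": [0, 0, 0], "turn": [0, 0, 0], "hand": -1}
  ]
}}

```text
time_s: 33.52
eef_pos: [0.4052, -0.0347, 0.1045]
ee_rot: [0.183, 3.135, -0.001]
force: [-2.9, -0.6, 13.7]
grip_width: 0.004
finger_force: 6.5
```

The lid's lower edge is at row 221 in the side view, where 0 rad predicts 220.9 and 0.1 rad predicts 216. With 13.7 N at z = 0.1045 as well, the lid is shut. Next, the sealing tool.

{"method": "apply_moves", "body": {
  "increments": [
    {"slide": [0, 0, 4], "turn": [0, 0, 0], "hand": -1},
    {"slide": [0, -2, 6], "turn": [0, 0, 0], "hand": 0},
    {"slide": [2, -5, 5], "turn": [0, 0, 0], "hand": 0},
    {"slide": [3, -5, 0], "turn": [0, 0, 0], "hand": 0},
    {"slide": [3, -5, 0], "turn": [0, 0, 0], "hand": 0},
    {"slide": [3, -5, 0], "turn": [0, 0, 0], "hand": 0},
    {"slide": [3, -5, 0], "turn": [0, 0, 0], "hand": 0},
    {"slide": [2.5, -3.5, 0], "turn": [0, 0, 0], "hand": 0},
    {"slide": [0, 0, 0], "turn": [0, 0, 0], "hand": 0},
    {"slide": [0, 0, 0], "turn": [0, 0, 0], "hand": 0}
  ]
}}

```text
time_s: 34.78
eef_pos: [0.5665, -0.3308, 0.2451]
ee_rot: [-0.182, -3.135, -0.002]
force: [-0.3, 0.6, 0.7]
grip_width: 0.498
finger_force: 0.0
```

```bash
python3 - <<'E'
from h import *
s=bot.state(); print(s["eef_pos"],yaw(),s["joints"].round(2))
im,K,E=cap("wrist","w9")
print("lid side check",blobs(cap("side","s9")[0],(172,120,60),(6,255,255),40)[0])
b,m=blobs(im,(5,120,60),(20,255,255),100); print(b)
h=cv2.cvtColor(im,cv2.COLOR_BGR2HSV); 
x,y,w,hh,_=max((q[1] for q in b if q[0][1]<250),key=lambda q:q[4]); print(np.unique(h[y:y+hh,x:x+w,2][m[y:y+hh,x:x+w]>0]//20*20,return_counts=True))
cv2.imwrite("pics/c9.png",cv2.resize(im[max(y-70,0):y+hh+70,x-90:x+w+90],None,fx=2.3,fy=2.3))
print("crop origin",x-90,max(y-70,0))
E
```

```text
[ 0.56647159 -0.33076195  0.24511643] 3.025869723212906 [ 0.94  0.73 -0.86  1.43  0.56  1.24  1.48]
lid side check [([368.8, 212.3], [362, 209, 14, 8, 74])]
[([311.5, 120.9], [302, 94, 23, 51, 704]), ([95.0, 161.7], [70, 131, 50, 55, 672]), ([47.0, 210.9], [0, 200, 95, 22, 104]), ([226.5, 300.9], [218, 269, 23, 64, 724]), ([431.6, 300.8], [419, 269, 23, 64, 622]), ([394.8, 354.7], [189, 347, 363, 13, 3122])]
(array([120, 140, 160, 180, 200, 220, 240], dtype=uint8), array([  1,   4,  29,   9,  16,  25, 620]))
crop origin 212 24
```

View pics/c9.png

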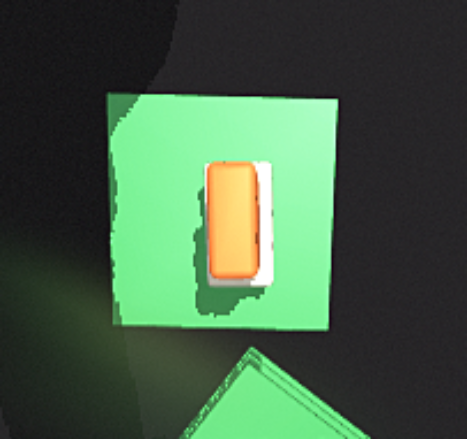

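The wrist view shows the orange handle top centred near crop (233,220), aligned with the mat square (107–338, 93–330). The corner of the tube rack is beyond it at (252,348).

```bash
python3 - <<'E'
from h import *
im,K,E=load("w9"); b,m=blobs(im,(5,120,60),(20,255,255),100)
w=np.zeros_like(m); w[90:150,298:330]=m[90:150,298:330]
h=cv2.cvtColor(im,cv2.COLOR_BGR2HSV); w[h[...,2]<200]=0
p=np.argwhere(w)[:,::-1].astype(np.int32); r=cv2.minAreaRect(p); B=cv2.boxPoints(r); print(r)
for z in (.107,.111):
    Q=np.array([onz(K,E,*q,z) for q in B]); print(z,Q.mean(0).round(4),[(np.linalg.norm(Q[k]-Q[k-1]).round(4),np.degrees(np.arctan2(*(Q[k]-Q[k-1])[1::-1])).round(1)) for k in range(2)])
T=load("top0"); h=cv2.cvtColor(T[0],cv2.COLOR_BGR2HSV)
mm=cv2.inRange(h,(5,150,170),(20,255,255)); w=np.zeros_like(mm); w[195:240,440:485]=mm[195:240,440:485]; rt=cv2.minAreaRect(np.argwhere(w)[:,::-1].astype(np.int32)); print("top face px",rt); print("tri handle top",tri(ray(K,E,*r[0]),ray(*T[1:],*rt[0])))
g,mg=blobs(im,(40,60,60),(85,255,255)); w=np.zeros_like(mg); w[60:168,256:362]=mg[60:168,256:362]
p=np.argwhere(w)[:,::-1].astype(np.int32); r=cv2.minAreaRect(p); Q=np.array([onz(K,E,*q,.004) for q in cv2.boxPoints(r)]); print("mat",Q.mean(0).round(4),[(np.linalg.norm(Q[k]-Q[k-1]).round(4),np.degrees(np.arctan2(*(Q[k]-Q[k-1])[1::-1])).round(1)) for k in range(2)])
E
```

```text
((313.0, 119.0), (50.0, 22.0), 90.0)
0.107 [ 0.4877 -0.3376  0.107 ] [(np.float64(0.0489), np.float64(172.2)), (np.float64(0.0218), np.float64(83.4))]
0.111 [ 0.4878 -0.3374  0.111 ] [(np.float64(0.0482), np.float64(172.2)), (np.float64(0.0216), np.float64(83.4))]
top face px ((466.6146545410156, 216.00880432128906), (8.283223152160645, 18.17707061767578), 4.398705005645752)
tri handle top (array([ 0.48841723, -0.33698921,  0.1134271 ]), [np.float64(0.0009547675344886657), np.float64(0.0009547675344885026)])
mat [ 0.4814 -0.3502  0.004 ] [(np.float64(0.1392), np.float64(-97.9)), (np.float64(0.1332), np.float64(169.0))]
```

{"method": "apply_moves", "body": {
  "increments": [
    {"slide": [-4, -0.6, 0], "turn": [0, 0, 0], "hand": 0.4},
    {"slide": [-3.8, 0, 0], "turn": [0, 0, 0], "hand": 0.4},
    {"slide": [0, 0, 0], "turn": [0, 0, 0], "hand": 0.4},
    {"slide": [0, 0, -4], "turn": [0, 0, 0], "hand": 0.4},
    {"slide": [0, 0, -4], "turn": [0, 0, 0], "hand": 0.4},
    {"slide": [0, 0, 0], "turn": [0, 0, 0], "hand": 0.4},
    {"slide": [0, 0, 0], "turn": [0, 0, 0], "hand": 0.4}
  ]
}}

```text
time_s: 35.75
eef_pos: [0.4905, -0.3376, 0.1672]
ee_rot: [0.182, 3.134, -0.001]
force: [0.5, -0.5, 0.6]
grip_width: 0.699
finger_force: 0.0
```

{"method": "apply_moves", "body": {
  "increments": [
    {"slide": [-0.2, 0, -4], "turn": [0, 0, 0], "hand": 0.4},
    {"slide": [0, 0, -4], "turn": [0, 0, 0], "hand": 0.4},
    {"slide": [0, 0, -2], "turn": [0, 0, 0], "hand": 0.4},
    {"slide": [0, 0, 0], "turn": [0, 0, 0], "hand": 0.4},
    {"slide": [0, 0, 0], "turn": [0, 0, 0], "hand": -1},
    {"slide": [0, 0, 0], "turn": [0, 0, 0], "hand": -1},
    {"slide": [0, 0, 0], "turn": [0, 0, 0], "hand": -1},
    {"slide": [0, 0, 0], "turn": [0, 0, 0], "hand": -1},
    {"slide": [0, 0, 0], "turn": [0, 0, 0], "hand": -1},
    {"slide": [0, 0, 0], "turn": [0, 0, 0], "hand": -1}
  ],
  "grip_force": 45
}}

```text
time_s: 37.0
eef_pos: [0.4869, -0.3381, 0.0658]
ee_rot: [-0.184, -3.136, 0.0]
force: [-0.3, -0.5, 1.9]
grip_width: 0.232
finger_force: 44.9
```

```bash
python3 - <<'E'
from h import *
s=bot.state(); print(s["eef_pos"],yaw(),s["grip_width"],s["finger_force"],s["force"],s["joints"].round(2))
E
```

```text
[ 0.48688729 -0.33814072  0.06575142] 3.0246397858795735 0.232061477736962 44.93418574333191 [-0.26161694 -0.45661691  1.90817957] [ 1.    0.84 -0.73  1.79  0.75  0.82  1.34]
```

{"method": "apply_moves", "body": {
  "increments": [
    {"slide": [0, 0, 4], "turn": [0, 0, 0], "hand": -1},
    {"slide": [0, 0, 5], "turn": [0, 0, 0], "hand": -1},
    {"slide": [0, 0, 6], "turn": [0, 0, 0], "hand": -1},
    {"slide": [-0.3, 5, 3.5], "turn": [0, 0, 0], "hand": -1},
    {"slide": [-0.3, 6, 0], "turn": [0, 0, 0], "hand": -1},
    {"slide": [-0.3, 6, 0], "turn": [0, 0, 0], "hand": -1},
    {"slide": [-0.3, 6, 0], "turn": [0, 0, 0], "hand": -1},
    {"slide": [-0.3, 6, 0], "turn": [0, 0, 0], "hand": -1},
    {"slide": [-0.3, 5, 0], "turn": [0, 0, 0], "hand": -1},
    {"slide": [0, 3.7, 0], "turn": [0, 0, 0], "hand": -1}
  ]
}}

```text
time_s: 38.25
eef_pos: [0.4679, 0.0412, 0.2505]
ee_rot: [-0.18, -3.136, 0.0]
force: [0.1, 0.1, -2.6]
grip_width: 0.232
finger_force: 44.9
```

{"method": "apply_moves", "body": {
  "increments": [
    {"slide": [0, 0, 0], "turn": [0, 0, 0], "hand": -1},
    {"slide": [0, 0, -3], "turn": [0, 0, 0], "hand": -1},
    {"slide": [0, 0, -3], "turn": [0, 0, 0], "hand": -1},
    {"slide": [0, 0, 0], "turn": [0, 0, 0], "hand": -1},
    {"slide": [0, 0, 0], "turn": [0, 0, 0], "hand": -1},
    {"slide": [0, 0, 0], "turn": [0, 0, 0], "hand": -1}
  ]
}}

```text
time_s: 39.0
eef_pos: [0.4697, 0.0389, 0.1917]
ee_rot: [0.184, 3.134, 0.0]
force: [0.1, -0.2, -2.3]
grip_width: 0.227
finger_force: 44.9
```

```bash
python3 - <<'E'
from h import *
s=bot.state(); print(s["eef_pos"],yaw(),s["grip_width"],s["finger_force"],s["force"],s["joints"].round(2))
im,K,E=cap("side","s10"); 
a=im[70:270,280:430]; b=cap("wrist","w10")[0]
cv2.imwrite("pics/c10.png",np.hstack([cv2.resize(a,(300,400)),cv2.resize(b,None,fx=.75,fy=1)]))
E
```

```text
[0.46971647 0.03888509 0.19165683] 3.024180371384468 0.22708819203192465 44.931344389915466 [ 0.13044576 -0.20308155 -2.30782802] [ 0.47  0.52 -0.89  2.    0.53  0.86  0.74]
```

View pics/c10.png

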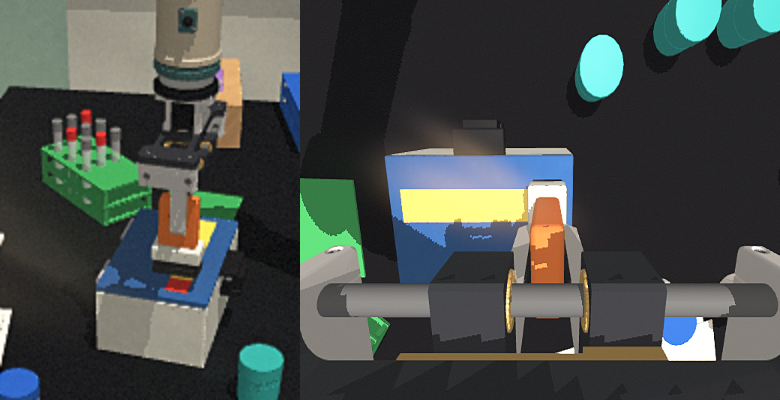

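The tool hangs over the strip's red end. In the wrist view the yellow strip spans rows 189–222, and the white head covers the red end. I'll check the strip's line numerically.

```bash
python3 - <<'E'
from h import *
im,K,E=load("w10"); h=cv2.cvtColor(im,cv2.COLOR_BGR2HSV); m=cv2.inRange(h,(22,90,90),(34,255,255)); m[:, 690:]=0; m[:185]=0;m[228:]=0
c=np.array([.490,-.044]);X=np.array([.994,-.111]);Y=np.array([.111,.994])
for u in (440,480,500,510,520,530,540,560,580,600,620):
    u=u/1.0
    r=np.argwhere(m[:,int(u)]>0).ravel()
    if len(r)<10: continue
    ps=[onz(K,E,u,v,.105)[:2]-c for v in (r.min(),r.max()+1)]
    print(u,r.min(),r.max(),[(round(float(p@X),4),round(float(p@Y),4)) for p in ps])
q=np.argwhere(m.any(0)).ravel(); print(q.min(),q.max())
s=bot.state()["eef_pos"][:2]-c; print("tcp in case",s@X,s@Y)
E
```

```text
133 303
tcp in case -0.029601928233672508 0.08011171192886135
```

{"method": "apply_moves", "body": {
  "increments": [
    {"slide": [0, 0, -1], "turn": [0, 0, 0], "hand": -1},
    {"slide": [0, 0, -0.9], "turn": [0, 0, 0], "hand": -1},
    {"slide": [0, 0, 0], "turn": [0, 0, 0], "hand": -1},
    {"slide": [0, 0, 0], "turn": [0, 0, 0], "hand": -1}
  ]
}}

```text
time_s: 39.6
eef_pos: [0.4689, 0.0391, 0.1715]
ee_rot: [-0.183, -3.136, -0.0]
force: [-0.2, -0.2, -1.8]
grip_width: 0.234
finger_force: 44.9
```

```bash
python3 - <<'E'
from h import *
im,K,E=load("w10"); h=cv2.cvtColor(im,cv2.COLOR_BGR2HSV); m=cv2.inRange(h,(22,90,90),(34,255,255)); m[:185]=0;m[228:]=0
c=np.array([.490,-.044]);X=np.array([.994,-.111]);Y=np.array([.111,.994])
for u in (134,150,180,270):
    r=np.argwhere(m[:,u]>0).ravel()
    ps=[onz(K,E,u,v,.105)[:2]-c for v in (r.min(),r.max()+1)]
    print(u,[(round(float(p@X),4),round(float(p@Y),4)) for p in ps])
E
```

```text
134 [(-0.0451, -0.0936), (-0.0369, -0.0948)]
150 [(-0.046, -0.0792), (-0.0153, -0.0835)]
180 [(-0.0458, -0.0524), (-0.0151, -0.0561)]
270 [(-0.0453, 0.0278), (-0.0156, 0.0263)]
```

{"method": "apply_moves", "body": {
  "increments": [
    {"slide": [0, 0, -0.4], "turn": [0, 0, 0], "hand": -1},
    {"slide": [0, 0, -0.2], "turn": [0, 0, 0], "hand": -1},
    {"slide": [0, 0, -0.2], "turn": [0, 0, 0], "hand": -1},
    {"slide": [0, 0, 0], "turn": [0, 0, 0], "hand": -1}
  ]
}}

```text
time_s: 40.1
eef_pos: [0.4692, 0.0391, 0.1639]
ee_rot: [0.183, 3.136, -0.0]
force: [-0.8, -0.3, 4.8]
grip_width: 0.233
finger_force: 44.9
```

The strip measures x from -46 to -15 mm in the case frame, so it is centred at -30.5. The pad is at -29.6 with about 7 N on it, which is mid-travel. Now I'll rub.

{"method": "apply_moves", "body": {
  "increments": [
    {"slide": [0, 0, 0], "turn": [0, 0, 0], "hand": -1},
    {"slide": [-0.03, -0.3, 0], "turn": [0, 0, 0], "hand": -1},
    {"slide": [-0.05, -0.5, 0], "turn": [0, 0, 0], "hand": -1},
    {"slide": [-0.06, -0.5, 0], "turn": [0, 0, 0], "hand": -1}
  ]
}}

```text
time_s: 40.6
eef_pos: [0.4681, 0.0264, 0.1639]
ee_rot: [0.183, 3.135, 0.002]
force: [0.5, 3.2, 3.9]
grip_width: 0.23
finger_force: 44.9
```

{"method": "apply_moves", "body": {
  "increments": [
    {"slide": [-0.05, -0.5, 0], "turn": [0, 0, 0], "hand": -1},
    {"slide": [-0.06, -0.5, 0], "turn": [0, 0, 0], "hand": -1},
    {"slide": [-0.05, -0.5, 0], "turn": [0, 0, 0], "hand": -1},
    {"slide": [-0.06, -0.5, 0], "turn": [0, 0, 0], "hand": -1},
    {"slide": [-0.05, -0.5, 0], "turn": [0, 0, 0], "hand": -1},
    {"slide": [-0.06, -0.5, 0], "turn": [0, 0, 0], "hand": -1}
  ]
}}

```text
time_s: 41.35
eef_pos: [0.4641, -0.0044, 0.1636]
ee_rot: [-0.183, -3.136, -0.0]
force: [-0.1, 4.9, 5.2]
grip_width: 0.234
finger_force: 44.9
```

{"method": "apply_moves", "body": {
  "increments": [
    {"slide": [-0.05, -0.5, 0], "turn": [0, 0, 0], "hand": -1},
    {"slide": [-0.06, -0.5, 0], "turn": [0, 0, 0], "hand": -1},
    {"slide": [-0.05, -0.5, 0], "turn": [0, 0, 0], "hand": -1},
    {"slide": [-0.06, -0.5, 0], "turn": [0, 0, 0], "hand": -1},
    {"slide": [-0.05, -0.5, 0], "turn": [0, 0, 0], "hand": -1},
    {"slide": [-0.06, -0.5, 0], "turn": [0, 0, 0], "hand": -1},
    {"slide": [-0.05, -0.5, 0], "turn": [0, 0, 0], "hand": -1},
    {"slide": [-0.06, -0.5, 0], "turn": [0, 0, 0], "hand": -1}
  ]
}}

```text
time_s: 42.35
eef_pos: [0.4597, -0.0444, 0.1636]
ee_rot: [-0.183, -3.136, 0.0]
force: [1.8, 4.8, 4.8]
grip_width: 0.233
finger_force: 44.9
```

{"method": "apply_moves", "body": {
  "increments": [
    {"slide": [-0.05, -0.5, 0], "turn": [0, 0, 0], "hand": -1},
    {"slide": [-0.06, -0.5, 0], "turn": [0, 0, 0], "hand": -1},
    {"slide": [-0.05, -0.5, 0], "turn": [0, 0, 0], "hand": -1},
    {"slide": [-0.06, -0.5, 0], "turn": [0, 0, 0], "hand": -1},
    {"slide": [-0.05, -0.5, 0], "turn": [0, 0, 0], "hand": -1},
    {"slide": [-0.06, -0.5, 0], "turn": [0, 0, 0], "hand": -1}
  ]
}}

```text
time_s: 43.1
eef_pos: [0.4564, -0.0744, 0.1636]
ee_rot: [-0.183, -3.136, -0.0]
force: [1.0, 4.5, 5.1]
grip_width: 0.231
finger_force: 44.9
```

{"method": "apply_moves", "body": {
  "increments": [
    {"slide": [-0.05, -0.5, 0], "turn": [0, 0, 0], "hand": -1},
    {"slide": [-0.06, -0.5, 0], "turn": [0, 0, 0], "hand": -1},
    {"slide": [-0.05, -0.5, 0], "turn": [0, 0, 0], "hand": -1},
    {"slide": [-0.06, -0.5, 0], "turn": [0, 0, 0], "hand": -1},
    {"slide": [-0.05, -0.5, 0], "turn": [0, 0, 0], "hand": -1},
    {"slide": [-0.06, -0.5, 0], "turn": [0, 0, 0], "hand": -1},
    {"slide": [-0.05, -0.5, 0], "turn": [0, 0, 0], "hand": -1},
    {"slide": [-0.06, -0.5, 0], "turn": [0, 0, 0], "hand": -1},
    {"slide": [-0.05, -0.5, 0], "turn": [0, 0, 0], "hand": -1},
    {"slide": [-0.06, -0.5, 0], "turn": [0, 0, 0], "hand": -1}
  ]
}}

```text
time_s: 44.35
eef_pos: [0.4509, -0.1244, 0.1636]
ee_rot: [-0.183, -3.136, -0.0]
force: [0.3, 4.8, 4.9]
grip_width: 0.231
finger_force: 44.9
```

{"method": "apply_moves", "body": {
  "increments": [
    {"slide": [0, 0, 0], "turn": [0, 0, 0], "hand": -1},
    {"slide": [0, 0, 1], "turn": [0, 0, 0], "hand": -1},
    {"slide": [0, 0, 3], "turn": [0, 0, 0], "hand": -1},
    {"slide": [0, 0, 4], "turn": [0, 0, 0], "hand": -1},
    {"slide": [0.8, -5, 0], "turn": [0, 0, 0], "hand": -1},
    {"slide": [1, -6, 0], "turn": [0, 0, 0], "hand": -1},
    {"slide": [0.9, -6, 0], "turn": [0, 0, 0], "hand": -1},
    {"slide": [0.8, -5.5, 0], "turn": [0, 0, 0], "hand": -1},
    {"slide": [0, 0, 0], "turn": [0, 0, 0], "hand": -1},
    {"slide": [0, 0, 0], "turn": [0, 0, 0], "hand": -1}
  ]
}}

```text
time_s: 45.6
eef_pos: [0.4842, -0.3487, 0.2428]
ee_rot: [-0.184, -3.133, -0.002]
force: [-0.1, 0.6, -1.6]
grip_width: 0.236
finger_force: 44.9
```

```bash
python3 - <<'E'
from h import *
s=bot.state(); print(s["eef_pos"],s["ee_rot"],yaw(),s["grip_width"],s["finger_force"],s["force"],s["joints"].round(2))
im,K,E=cap("side","s11"); b=cap("wrist","w11")[0]
cv2.imwrite("pics/c11.png",np.hstack([cv2.resize(im[70:270,280:430],(300,400)),cv2.resize(b,None,fx=.75,fy=1)]))
E
```

```text
[ 0.48424743 -0.3486864   0.24276991] [-1.83603547e-01 -3.13274314e+00 -1.73319168e-03] 3.0245107536423608 0.23579395525393296 44.93155896663666 [-0.08469457  0.56947443 -1.5765768 ] [ 1.11  0.65 -0.9   1.61  0.55  1.16  1.53]
```

View pics/c11.png

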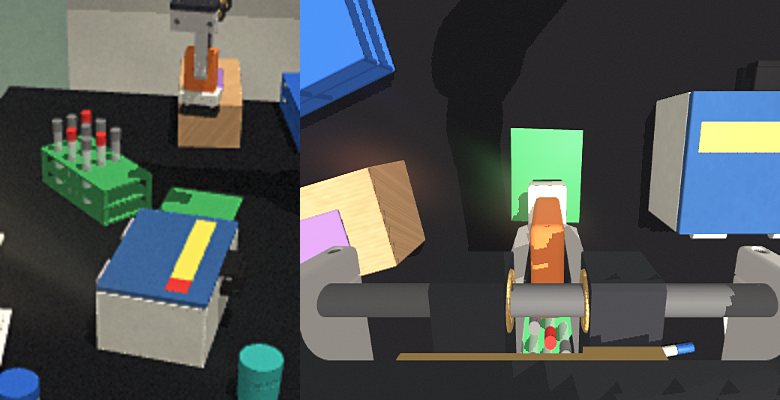

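The lid is still shut and the tool hangs upright over the mat. In the wrist view the mat spans columns 512–583 and the head sits in the middle of it. Lowering now.

{"method": "apply_moves", "body": {
  "increments": [
    {"slide": [0.2, -0.1, -4], "turn": [0, 0, 0], "hand": -1},
    {"slide": [0, 0, -4], "turn": [0, 0, 0], "hand": -1},
    {"slide": [0, 0, -4], "turn": [0, 0, 0], "hand": -1},
    {"slide": [0, 0, -3], "turn": [0, 0, 0], "hand": -1},
    {"slide": [0, 0, -1.5], "turn": [0, 0, 0], "hand": -1},
    {"slide": [0, 0, -0.7], "turn": [0, 0, 0], "hand": -1},
    {"slide": [0, 0, 0], "turn": [0, 0, 0], "hand": -1},
    {"slide": [0, 0, 0], "turn": [0, 0, 0], "hand": -1}
  ]
}}

```text
time_s: 46.7
eef_pos: [0.4888, -0.3503, 0.0728]
ee_rot: [0.183, 3.135, -0.001]
force: [-0.0, 0.2, -2.0]
grip_width: 0.232
finger_force: 44.9
```

{"method": "apply_moves", "body": {
  "increments": [
    {"slide": [-0.1, 0, -0.3], "turn": [0, 0, 0], "hand": -1},
    {"slide": [0, 0, -0.3], "turn": [0, 0, 0], "hand": -1},
    {"slide": [0, 0, 0], "turn": [0, 0, 0], "hand": -1},
    {"slide": [0, 0, 0], "turn": [0, 0, 0], "hand": -1}
  ]
}}

```text
time_s: 47.2
eef_pos: [0.487, -0.3503, 0.0658]
ee_rot: [-0.184, -3.136, 0.001]
force: [-0.2, -0.3, 0.4]
grip_width: 0.233
finger_force: 44.9
```

Contact: the force went from -2.0 to +0.4 N at the original grasp height. Releasing.

{"method": "apply_moves", "body": {
  "increments": [
    {"slide": [0, 0, 0], "turn": [0, 0, 0], "hand": 0.2},
    {"slide": [0, 0, 0], "turn": [0, 0, 0], "hand": 0.2},
    {"slide": [0, 0, 0], "turn": [0, 0, 0], "hand": 0.2},
    {"slide": [0, 0, 3], "turn": [0, 0, 0], "hand": 0.2},
    {"slide": [0, 0, 6], "turn": [0, 0, 0], "hand": 0.2},
    {"slide": [0, 0, 6], "turn": [0, 0, 0], "hand": 0.2},
    {"slide": [-3, 0, 5], "turn": [0, 0, 0], "hand": 0.2},
    {"slide": [-3, -5, 0], "turn": [0, 0, 0], "hand": 0.2},
    {"slide": [0, -6, 0], "turn": [0, 0, 0], "hand": 0.2},
    {"slide": [0, -6, 0], "turn": [0, 0, 0], "hand": 0.2}
  ]
}}

```text
time_s: 48.45
eef_pos: [0.4263, -0.5222, 0.2663]
ee_rot: [0.184, 3.136, -0.002]
force: [2.0, -0.6, 0.1]
grip_width: 0.607
finger_force: 0.0
```

{"method": "apply_moves", "body": {
  "increments": [
    {"slide": [0, 0, 0], "turn": [0, 0, 0], "hand": 0.2},
    {"slide": [0, 0, 0], "turn": [0, 0, 0], "hand": 0.2},
    {"slide": [0, 0, 0], "turn": [0, 0, 0], "hand": 0.2},
    {"slide": [0, 0, 0], "turn": [0, 0, 0], "hand": 0.2}
  ]
}}

```text
time_s: 48.95
eef_pos: [0.4275, -0.519, 0.2662]
ee_rot: [0.18, 3.136, -0.001]
force: [0.4, -0.1, 0.1]
grip_width: 0.6
finger_force: 0.0
```

```bash
python3 - <<'E'
from h import *
print(bot.state()["eef_pos"],bot.state()["qd"].round(3))
a=cap("top","t12")[0]; b=cap("side","s12")[0]
print(blobs(b,(8,150,120),(18,255,255),40)[0])
cv2.imwrite("pics/c12.png",np.hstack([cv2.resize(a[100:300,190:520],(480,291)),cv2.resize(b[110:300,260:460],(306,291))]))
E
```

```text
[ 0.42750272 -0.51896322  0.26616636] [ 0.002  0.004  0.006 -0.006  0.003  0.     0.001]
[([377.1, 154.3], [370, 144, 16, 22, 298])]
```

View pics/c12.png

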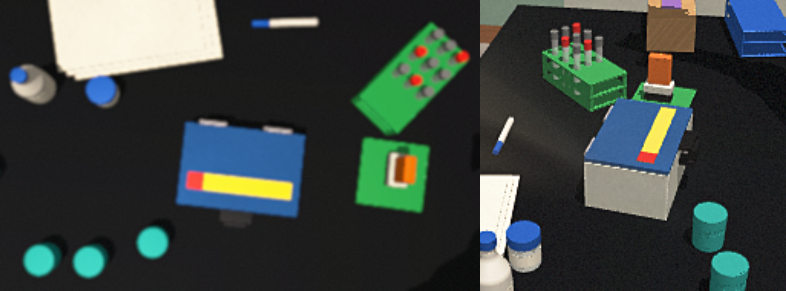

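The lid is shut, the tool stands upright near the middle of its mat (402,170), no red jar is left on the bench, and the other things are where they were. Handing in.

```bash
python3 -c "
from station import bot
print(bot.sign_off())"
```

```text
the job is handed in; nothing more can be done
None
```

I packed all four red-capped jars, snapped the lid shut, rubbed the seal from the red end to the far end with the pad at about 6–7 N, stood the tool back on its mat, and handed the job in at about 49 s; the sign-off returned no verdict.

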